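# Lay the six-sided spice tins label up on the revolving board

## Robot

A 6-joint arm with a two-finger parallel gripper is mounted at the origin on the work surface. World frame = base frame: x ahead of the robot, y to its left, z up, the work surface at z = 0. Lengths are in m, angles in rad, forces in N, time in s.
With the tool pointing down it reaches from about 0.3 to 0.775 m from the base axis. Payload 14.6 kg.
Tool frame: the origin (TCP) lies at the very end of the fingers, on their centre line; the grasp point (between the pads) lies 19 mm behind it; x points along the fingers, y is the direction in which the jaws open and shut, and the axes are right-handed (so a half turn about x gives the same grasp; the last joint's range is limited). The gripper opens to 94 mm and grips with 3 to 60 N. Pads are 16 mm wide; open, the fingers measure 119 mm over their backs; the gripper's body (75 mm by 177 mm) begins 78 mm behind the grasp point.
Start: joints at [-1.367, 0.3, 1.521, -0, 1.321, -0.067], TCP at [0.147, -0.53, 0.205] pointing down, gripper open.
Joint ranges: [-3.03, 3.03], [-0.79, 2.21], [0.23, 2.52], [-1.04, 4.18], [0, 3.07], [-2.55, 2.55]. Speed limits (rad/s): [2.22, 2.22, 2.57, 3.14, 3.14, 3.14].

## Interface

Orientations are given as [roll, pitch, yaw] about the fixed x, y, z axes, in that order (R = Rz(yaw) Ry(pitch) Rx(roll)).
In Python, from station import ctrl, viewer, hand_in gives the robot as it stands. The module is installed in compiled form; this text tells all that it offers.
- The arm moves only by the tool play_rows, never from a script. Its argument "deltas" is a list that holds one entry, the list of rows, each a list of 7 numbers: the shift along the tool's x, y, z in mm, then the turn, a rotation vector about the tool's x, y, z in rad, then the finger opening in mm, from 0 to 94. In form: [[[dx, dy, dz, ax, ay, az, gripper], ...]]. A call has 1 to 10 rows; each row shifts and turns the commanded pose from where the row before left it, along the tool's axes as they then stand; what a row does not reach is not made up. A row lasts 1/10 s, in which the tool goes at most 50 mm and 8.59 degrees, less where a joint would pass 70% of its speed; a pose out of reach is approached as far as the arm can. A call with a gripper value outside its range is refused whole. The fingers move at their own pace and stop on an object; "grip_force" is the grip in N (left out, the last holds). Time passes only in rows, so rows that do not move let the fingers close. It gives the time, the measured TCP pose, the force and the opening at its end, in the units of the state.
- ctrl.get_obs(): the state, without advancing time (a new reading comes with each control period).
- viewer.camera(name): name is "side" or "top"; returns a dict with "img" (384x512x3 uint8, red, green, blue), "fx", "fy", "cx", "cy" (pixels), "rvec" (rotation vector, rad) and "tvec" (3), from world to camera coordinates, as OpenCV has them. Camera axes: x right, y down, z forward; pixel columns grow to the right and rows downward; lengths in m; the calibration is good to about 2 mm. A picture is of the moment at which its call begins. There is no depth.
- hand_in(): hands the job in, once; it reports no verdict.
The state is a dict: "time_s": time; "qpos": joint angles; "joint_vel": joint speeds; "tau": joint torques, N m; "ee_pos": TCP position; "eef_rot": TCP orientation; "force": force on the tool from outside, world axes, zero at the start; "moment": the same for the moment, N m; "grip_width": finger opening in m.
Only numpy, scipy, OpenCV 4.12 (cv2) and the standard library are available. Lean on these libraries where they do the work, as an engineer would, in place of code of your own. Each camera call takes 0.05 s, during which the arm holds its last target.

## Task

Two six-sided spice tins lie on the counter with their coloured labels turned to the side. Put each one lying down on the patch of its own colour on the round revolving board under the bar, centred on the patch and lengthwise along it (lid either way), with its coloured label facing straight up, and let go. Keep the board turned as it stands, and leave the canister, saucer and rolling pin where they are.

Things in the scene. Friction and masses are not known exactly. Their poses are not given: they have to be found in the camera images.
- yellow_tin_center (a point): Centre of a six-sided aluminium spice tin with black lid lying on a flat of its hexagonal prism: 46 mm across flats, 60 mm long, plane ends, 0.13 to 0.25 kg, loose; centre 23 mm above what it lies on. x runs lengthwise to the lid; z points out through the one flat with the yellow label. At the start that flat is one flat (60 degrees) off facing up, to either side.
- red_tin_center (a point): Centre of a six-sided aluminium spice tin with black lid lying on a flat of its hexagonal prism: 46 mm across flats, 60 mm long, plane ends, 0.13 to 0.25 kg, loose; centre 23 mm above what it lies on. x runs lengthwise to the lid; z points out through the one flat with the red label. At the start that flat is one flat (60 degrees) off facing up, to either side.
- yellow_patch (a point): Centre of the yellow painted patch on top of the round beech board: 76 mm long along y (the board's radius), 56 mm wide along x, z up. It lies 68 mm from the board's axis on its +y side. Board 240 mm across, 16 mm thick, top 30 mm above the counter; it turns freely (drag 0.012 N m).
- red_patch (a point): Centre of the red painted patch on top of the round beech board: 76 mm long along y (the board's radius), 56 mm wide along x, z up. It lies 68 mm from the board's axis on its -y side. Board 240 mm across, 16 mm thick, top 30 mm above the counter; it turns freely (drag 0.012 N m).
- board (a joint): Angle of the revolving board about its upright axis against its fixed stand, anticlockwise from above; at 0 the two patches lie along the line of the bar.
- bar_middle (a point): Middle of the fixed level steel bar across the board: 12 mm thick, centreline 183 mm above the counter, 340 mm long along y, upright 12 mm posts with 48 mm feet at its ends. x points away from the robot, z up; the board's axis lies 15 mm towards -x. A hand coming straight down on a patch meets the bar; the robot's side of it is free.
- canister: Green plastic canister with white clip-on lid, 96 mm across, 121 mm tall, 0.5 kg, loose; origin at the centre of its underside. Bystander.
- saucer: White ceramic saucer, 136 mm across, 16 mm high, loose; origin at the centre of its underside. Bystander.
- rolling_pin: Steel rolling pin with black handles, barrel 42 mm thick and 200 mm long, 340 mm overall along its y, loose and able to roll; origin below the barrel's middle, on the counter. Bystander.
Not all that is in view belongs to the job. Leave any brown, purple or turquoise look-alike of the part that bears red_tin_center alone.

How it is judged:
By the outcome, as a careful person would: the job done as asked, in the order asked, and still so for the second after the job is handed in, with the robot touching nothing.
It also fails if it takes over 64 s, if anything falls off the work surface, if the arm or the gripper's body presses on something with over 40 N, if the wrist force passes 120 N, or if a joint passes its speed limit or range.

## Working session

There is one attempt and no reset: what is moved stays moved. The work goes in short steps, Python scripts to look and compute and a tool call to move; the robot and the scene stay as the last step left them, time stands still between calls to the robot, and variables do not carry over. Pictures are saved under pics/ and viewed, and the job is handed in when it is done.

Besides the shell and the picture viewer there is one more tool, called after ">>>" by a JSON object that holds its "name" and its "arguments". play_rows: Moves the arm, as the interface text tells. Its arguments: {"type":"object","properties":{"deltas":{"type":"array","items":{"type":"array","items":{"type":"array","items":{"type":"number"}}}},"grip_force":{"type":"number"}},"required":["deltas"]}

```bash
mkdir -p pics
python3 - <<'E'
from station import ctrl, viewer
import cv2
print(ctrl.get_obs())
for n in("side","top"):
    c=viewer.camera(n); cv2.imwrite(f"pics/{n}0.png",c["img"][:,:,::-1]); print(n,{k:v for k,v in c.items() if k!="img"})
E
```

```text
{'time_s': 0.0, 'qpos': array([-1.36662806e+00,  3.00479314e-01,  1.52159298e+00,  1.97808909e-06,
        1.32064912e+00, -6.65918121e-02]), 'joint_vel': array([ 5.26793221e-04, -4.33035728e-04, -1.50196492e-05, -6.79762256e-04,
       -3.18412691e-04, -1.41049211e-03]), 'tau': array([-4.24569644e-04, -5.31802511e+01, -3.52738237e+01,  7.08405278e-02,
        2.44555034e-02, -7.83539804e-05]), 'ee_pos': array([ 0.14705544, -0.52971197,  0.20487678]), 'eef_rot': array([-1.63908555,  1.56966757,  1.77326669]), 'force': array([0.8932382 , 0.36167025, 0.29591165]), 'moment': array([ 0.00999661, -0.00735611,  0.02354746]), 'grip_width': 0.09399758676970006}
side {'fx': 359.99298254142315, 'fy': 359.99298254142315, 'cx': 256.9344634666965, 'cy': 189.84839725728457, 'rvec': array([ 0.55877046, -2.72365778,  1.12119482]), 'tvec': array([0.50050974, 0.17214199, 0.95379911])}
top {'fx': 445.0835308376238, 'fy': 445.0835308376238, 'cx': 257.8226282554365, 'cy': 191.9826665061073, 'rvec': array([ 2.15946891, -2.19251572,  0.06625698]), 'tvec': array([0.11233856, 0.48042201, 1.4460078 ])}
```

View pics/side0.png

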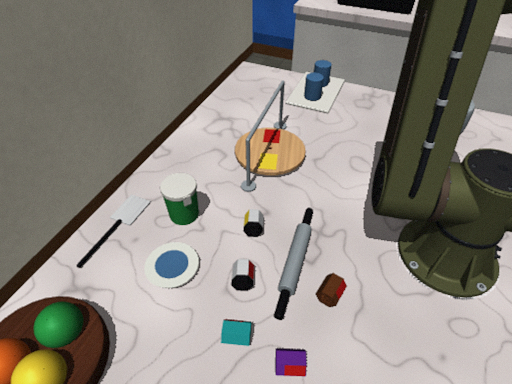

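View pics/top0.png

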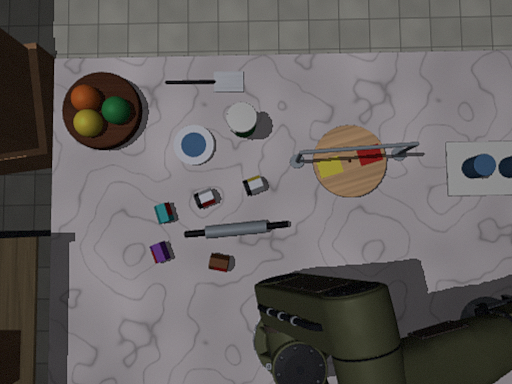

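The side view shows the yellow tin near (254,222) and the red tin near (243,275). In the top view they are near (255,186) and (206,198). The look-alikes in the top view are brown (219,262), turquoise (164,213) and purple (160,252). I'll enlarge and measure.

```bash
cat > h.py <<'E'
import numpy as np, cv2
from station import ctrl, viewer
def cam(n):
    c=viewer.camera(n); c["R"]=cv2.Rodrigues(c["rvec"])[0]; c["K"]=np.array([[c["fx"],0,c["cx"]],[0,c["fy"],c["cy"]],[0,0,1]]); return c
def plane(c,uv,z):
    uv=np.atleast_2d(np.array(uv,float)); d=(np.c_[(uv[:,0]-c["cx"])/c["fx"],(uv[:,1]-c["cy"])/c["fy"],np.ones(len(uv))])@c["R"]
    o=-c["R"].T@c["tvec"]; return o+d*((z-o[2])/d[:,2])[:,None]
def proj(c,P): return cv2.projectPoints(np.atleast_2d(np.array(P,float)),c["rvec"],c["tvec"],c["K"],None)[0][:,0]
def crop(c,x0,y0,x1,y1,s,f):
    cv2.imwrite(f,cv2.resize(c["img"][y0:y1,x0:x1,::-1],None,fx=s,fy=s,interpolation=cv2.INTER_CUBIC))
E
python3 - <<'E'
from h import *
s=cam("side");t=cam("top")
crop(t,180,165,280,225,8,"pics/t1.png")
crop(s,215,195,295,300,5,"pics/s1.png")
crop(t,280,110,430,210,5,"pics/t2.png")
crop(s,220,70,320,200,4,"pics/s2.png")
for n,uv in dict(yt=(255,186),rt=(206,198),canister=(241,118),sauc=(195,145)).items(): print(n,plane(t,uv,0.046))
E
```

```text
yt [[0.49956993 0.11349757 0.046     ]]
rt [[0.46315988 0.27246363 0.046     ]]
canister [[0.72371319 0.1561655  0.046     ]]
sauc [[0.63698848 0.30740687 0.046     ]]
```

View pics/t1.png

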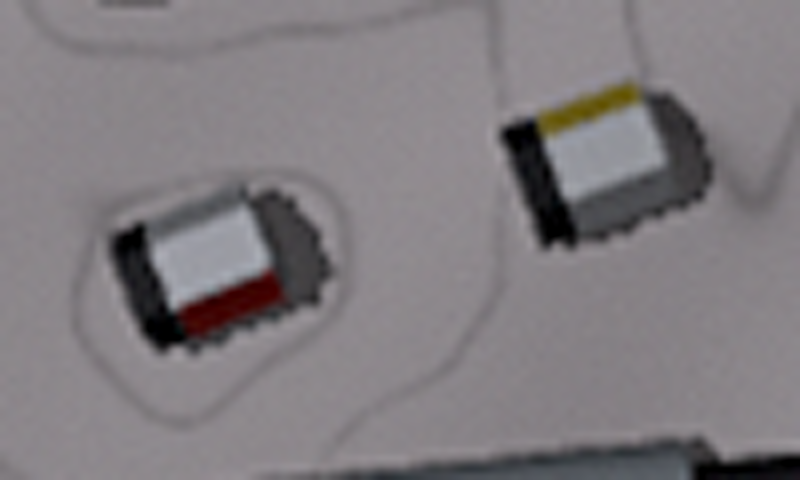

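View pics/s1.png

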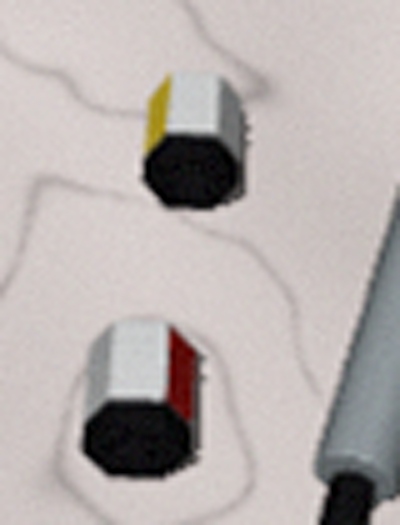

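View pics/t2.png

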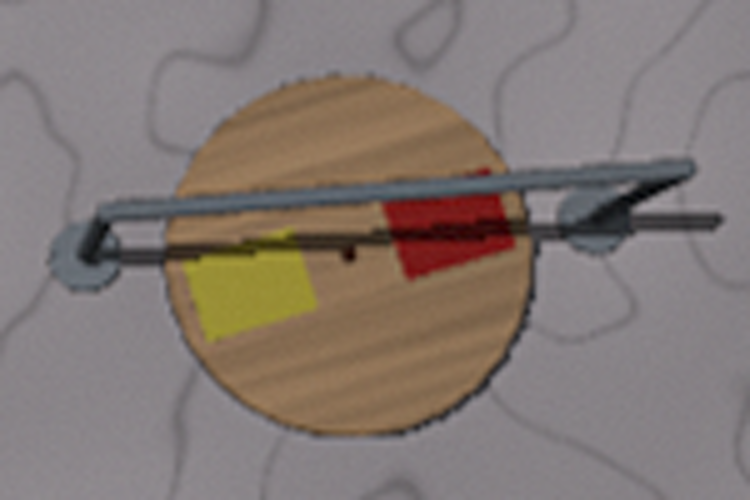

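View pics/s2.png

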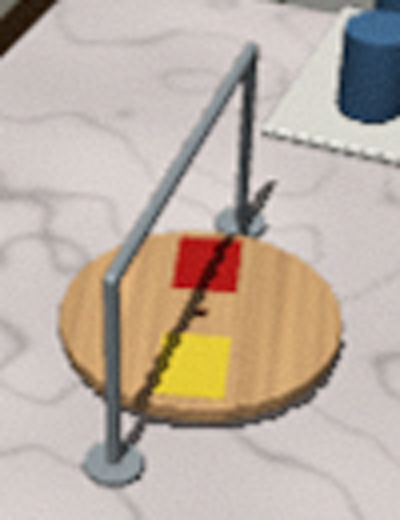

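```bash
cat > m.py <<'E'
from h import *
def mask(c,col,box):
    h=cv2.cvtColor(c["img"],cv2.COLOR_RGB2HSV); 
    H,S,V=[h[...,i].astype(int) for i in range(3)]
    m={'y':(H>20)&(H<35)&(S>150)&(V>25),'r':((H<6)|(H>174))&(S>160)&(V>25),'wood':(H>8)&(H<22)&(S>60),'w':(S<25)&(V>175)&(H>=0),'k':(V<45)}[col]
    z=np.zeros_like(m); x0,y0,x1,y1=box; z[y0:y1,x0:x1]=1
    return (m&z).astype(np.uint8)*255
E
python3 - <<'E'
from m import *
s=cam("side");t=cam("top")
for n,c,b in(("side",s,(225,120,315,185)),("top",t,(305,115,395,205))):
    for col in 'yr':
        m=mask(c,col,b); cs=cv2.findContours(m,0,2)[0]; p=np.vstack(cs)[:,0]
        P=plane(c,p,.03)[:,:2].astype(np.float32)
        r=cv2.minAreaRect(P*1000)
        print(n,col,len(p),"rect",np.round(r[0],1),np.round(r[1],1),round(r[2],1))
        ap=cv2.approxPolyDP(cv2.convexHull(p),3,True)[:,0]; print(np.round(plane(c,ap,.03)[:,:2]*1000).tolist())
    m=mask(c,'wood',b)|mask(c,'y',b)|mask(c,'r',b)
    cs=cv2.findContours(m,0,2)[0]; p=cv2.convexHull(np.vstack(cs))
    P=plane(c,p[:,0],.03)[:,:2].astype(np.float32)*1000
    print("board",cv2.minEnclosingCircle(P),cv2.fitEllipse(P))
# bar feet/bar ends by hand px
print("bar top", plane(t,[(300.8,152),(418,143.3)],.183))
print("bar side",plane(s,[(248,139.5),(282.7,82.3)],.183))
print("feet top",plane(t,[(297,161),(399,154)],0.004),"side",plane(s,[(248.5,185.7),(280.5,125.5)],0.004))
E
```

```text
side y 19 rect [ 562.5 -133. ] [56.7 77.9] 16.4
[[545.0, -172.0], [526.0, -104.0], [579.0, -92.0], [597.0, -160.0]]
side r 14 rect [ 600.3 -262.8] [53.4 72.9] 16.3
[[587.0, -305.0], [566.0, -238.0], [616.0, -222.0], [632.0, -291.0]]
board ((575.933349609375, -190.00335693359375), 127.96892547607422) ((577.7210693359375, -189.359130859375), (237.98782348632812, 254.92819213867188), 17.358381271362305)
top y 44 rect [ 561.6 -131.3] [55.  74.8] 15.2
[[595.0, -160.0], [546.0, -171.0], [527.0, -102.0], [577.0, -90.0]]
top r 37 rect [ 594.6 -248.1] [ 52.9 102.8] 16.3
[[590.0, -303.0], [564.0, -237.0], [581.0, -198.0], [611.0, -222.0], [633.0, -285.0]]
board ((579.0261840820312, -196.38058471679688), 119.84841918945312) ((579.2333984375, -195.9225311279297), (237.4325408935547, 238.71380615234375), 167.45164489746094)
bar top [[ 0.58544197 -0.02520693  0.183     ]
 [ 0.60530265 -0.36864028  0.183     ]]
bar side [[ 0.5838179  -0.02711976  0.183     ]
 [ 0.60465022 -0.36372833  0.183     ]]
feet top [[ 0.58484382 -0.027054    0.004     ]
 [ 0.60263841 -0.36680148  0.004     ]] side [[ 0.58338217 -0.02600745  0.004     ]
 [ 0.60355274 -0.36769675  0.004     ]]
```

Run:
```python
from m import *
s=cam("side");t=cam("top")
# tins: top flat corners read from crop t1 (offset 180,165, x8; crop px -> (x+.5)/8-.5+off)
f=lambda a,ox,oy,k:np.c_[(np.array(a)[:,0]+.5)/k-.5+ox,(np.array(a)[:,1]+.5)/k-.5+oy]
# yellow: top flat corners lid-far, lid-near, end-near, end-far
for nm,q in(("Y",[(508,143),(535,218),(667,172),(640,102)]),("R",[(120,250),(147,322),(275,270),(247,200)])):
    P=plane(t,f(q,180,165,8),.046)[:,:2]*1000
    print(nm,"ctr",P.mean(0).round(1),"len",np.linalg.norm(P[0]-P[3]).round(1),np.linalg.norm(P[1]-P[2]).round(1),"w",np.linalg.norm(P[0]-P[1]).round(1),np.linalg.norm(P[2]-P[3]).round(1),"yaw",np.degrees(np.arctan2(*((P[0]+P[1]-P[2]-P[3])[::-1]))).round(1))
# colour strips
for n,c,bb in(("top",t,{'y':(240,170,270,192),'r':(195,190,222,212)}),("side",s,{'y':(240,205,256,232),'r':(235,255,258,290)})):
    for col in 'yr':
        m=mask(c,col,bb[col]); p=np.argwhere(m)[:,::-1]
        P=plane(c,p,.0345)[:,:2]*1000; r=cv2.minAreaRect(P.astype(np.float32)); print(n,col,len(p),"strip",r[0],r[1],r[2],P.mean(0))
        v=cv2.fitLine(P.astype(np.float32),cv2.DIST_L2,0,.01,.01).ravel();print("  ang",np.degrees(np.arctan2(v[1],v[0])))
# saucer/canister/pin footprint rough
print("canister top",plane(t,(241,117),.121),"saucer",plane(t,(195,145),.016),"pin",plane(t,[(205,231.5),(270,227),(186,234),(290,224)],.021))
```

```text
Y ctr [504.9 119.9] len 55.9 56.5 w 32.4 30.5 yaw 107.4
R ctr [466.1 278.2] len 55.1 55.7 w 31.2 30.6 yaw 111.0
top y 22 strip (526.7346801757812, 119.81962585449219) (5.762030601501465, 35.15564727783203) 19.73771095275879 [526.76535652 119.88834999]
  ang -70.75401
top r 47 strip (448.1952819824219, 266.5423278808594) (11.534507751464844, 41.073577880859375) 20.97994613647461 [448.30650352 266.8423567 ]
  ang -68.4222
side y 34 strip (526.2686767578125, 118.32078552246094) (7.692404747009277, 47.324371337890625) 19.17510223388672 [525.53800033 119.32023066]
  ang -72.33369
side r 65 strip (446.8512268066406, 265.949462890625) (9.846670150756836, 44.96643829345703) 23.87154197692871 [447.83765182 265.52187764]
  ang -64.51397
canister top [[0.7084464  0.15239031 0.121     ]] saucer [[0.64254051 0.31206715 0.016     ]] pin [[0.35503815 0.27965706 0.021     ]
 [0.36661176 0.06690752 0.021     ]
 [0.34778901 0.34196984 0.021     ]
 [0.37542514 0.00146281 0.021     ]]
```

```bash
cat > plan.py <<'E'
from h import *
from scipy.spatial.transform import Rotation as Ro
def cur(verbose=True):
    o=ctrl.get_obs(); R=Ro.from_euler('xyz',o["eef_rot"]); 
    if verbose: print("t",round(o["time_s"],2),"tcp",(o["ee_pos"]*1000).round(1),"x",R.as_matrix()[:,0].round(3),"y",R.as_matrix()[:,1].round(3),"q",o["qpos"].round(3),"F",o["force"].round(1),"w",round(o["grip_width"]*1000,1))
    return o["ee_pos"],R
def target(fyaw,tilt,flip=False):
    """tool x: tilt deg from straight down toward horizontal heading fyaw; tool y horizontal, perpendicular: yaw fyaw+90 (or -90 if flip)"""
    f=np.radians(fyaw);t=np.radians(tilt)
    x=np.array([np.sin(t)*np.cos(f),np.sin(t)*np.sin(f),-np.cos(t)])
    y=np.array([-np.sin(f),np.cos(f),0])*(-1 if flip else 1)
    return Ro.from_matrix(np.c_[x,y,np.cross(x,y)])
def need(p,R):
    p0,R0=cur(); d=R0.inv().apply(np.array(p)-p0)*1000; r=(R0.inv()*R).as_rotvec()
    print("need tool shift mm",d.round(1),"rotvec",r.round(4),"deg",np.degrees(np.linalg.norm(r)).round(1), "rot-first shift",(R.inv().apply(np.array(p)-p0)*1000).round(1))
E
python3 - <<'E'
from plan import *
for fl in(0,1): need([.505,.120,.205],target(18,0,fl))
E
```

```text
t 0.4 tcp [ 147.1 -529.9  205.4] x [-0.  0. -1.] y [ 0.267 -0.964 -0.   ] q [-1.367  0.3    1.521  0.     1.321 -0.067] F [0.  0.7 0.3] w 93.7
need tool shift mm [ 5.000e-01 -5.305e+02 -5.187e+02] rotvec [3.0982e+00 3.0000e-04 0.0000e+00] deg 177.5 rot-first shift [4.000e-01 5.075e+02 5.412e+02]
t 0.4 tcp [ 147.1 -529.9  205.4] x [-0.  0. -1.] y [ 0.267 -0.964 -0.   ] q [-1.367  0.3    1.521  0.     1.321 -0.067] F [0.  0.7 0.3] w 93.7
need tool shift mm [ 5.000e-01 -5.305e+02 -5.187e+02] rotvec [-0.0434 -0.      0.0002] deg 2.5 rot-first shift [ 4.000e-01 -5.075e+02 -5.412e+02]
```

>>> {"name": "play_rows", "arguments": {"deltas": [[[0, -34, -36, -0.0434, 0, 0, 94], [0, -34, -36, 0, 0, 0, 94], [0, -34, -36, 0, 0, 0, 94], [0, -34, -36, 0, 0, 0, 94], [0, -34, -36, 0, 0, 0, 94], [0, -34, -36, 0, 0, 0, 94], [0, -34, -36, 0, 0, 0, 94], [0, -34, -36, 0, 0, 0, 94]]], "grip_force": 40}}

```text
time_s: 1.2
ee_pos: [0.3393, -0.1815, 0.2058]
eef_rot: [2.255, 1.57, -0.572]
force: [0.0, 0.4, -0.0]
grip_width: 0.0939
```

>>> {"name": "play_rows", "arguments": {"deltas": [[[0, -34, -36, 0, 0, 0, 94], [0, -34, -36, 0, 0, 0, 94], [0, -34, -36, 0, 0, 0, 94], [0, -34, -36, 0, 0, 0, 94], [0, -34, -36, 0, 0, 0, 94], [0, -34, -36, 0, 0, 0, 94], [0, 0, 0, 0, 0, 0, 94], [0, 0, 0, 0, 0, 0, 94]]]}}

```text
time_s: 2.0
ee_pos: [0.4811, 0.078, 0.205]
eef_rot: [-0.107, 1.57, -2.933]
force: [0.0, -0.9, 0.4]
grip_width: 0.0941
```

Run:
```python
from plan import *
need([.505,.120,.09],target(18,0,1))
t=cam("top");crop(t,180,130,300,230,6,"pics/t3.png")
```

```text
t 2.0 tcp [481.1  78.  205. ] x [-0.001 -0.    -1.   ] y [ 0.311 -0.95  -0.   ] q [ 0.086  0.161  1.693 -0.     1.289  1.34 ] F [ 0.  -0.9  0.4] w 94.1
need tool shift mm [115.  -32.4 -35.9] rotvec [0.002  0.0009 0.0001] deg 0.1 rot-first shift [115.  -32.5 -35.7]
```

View pics/t3.png

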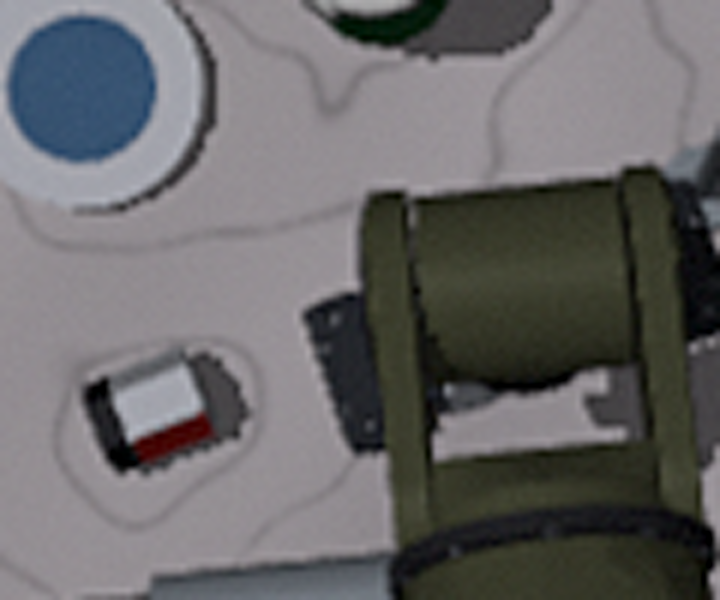

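The top view shows only the arm's wrist, around (255,175), hiding the yellow tin. I'll line up and go down.

>>> {"name": "play_rows", "arguments": {"deltas": [[[0, -16, -18, 0, 0, 0, 94], [0, -16.5, -18, 0, 0, 0, 94], [40, 0, 0, 0, 0, 0, 94], [40, 0, 0, 0, 0, 0, 94], [35, 0, 0, 0, 0, 0, 94], [0, 0, 0, 0, 0, 0, 94]]]}}

```text
time_s: 2.65
ee_pos: [0.5031, 0.1177, 0.0871]
eef_rot: [-0.143, 1.564, -2.972]
force: [-0.0, 0.3, 0.6]
grip_width: 0.0942
```

Run:
```python
from plan import *
need([.505,.120,.006],target(18,0,1))
s=cam("side");crop(s,205,155,325,255,6,"pics/s3.png")
```

```text
t 2.65 tcp [503.1 117.7  87.1] x [-0.007 -0.001 -1.   ] y [ 0.307 -0.952 -0.001] q [ 0.159  0.363  1.733 -0.     1.052  1.418] F [-0.   0.3  0.6] w 94.2
need tool shift mm [81.  -1.5 -3.1] rotvec [-0.0019  0.0067  0.001 ] deg 0.4 rot-first shift [81.1 -1.6 -2.5]
```

View pics/s3.png

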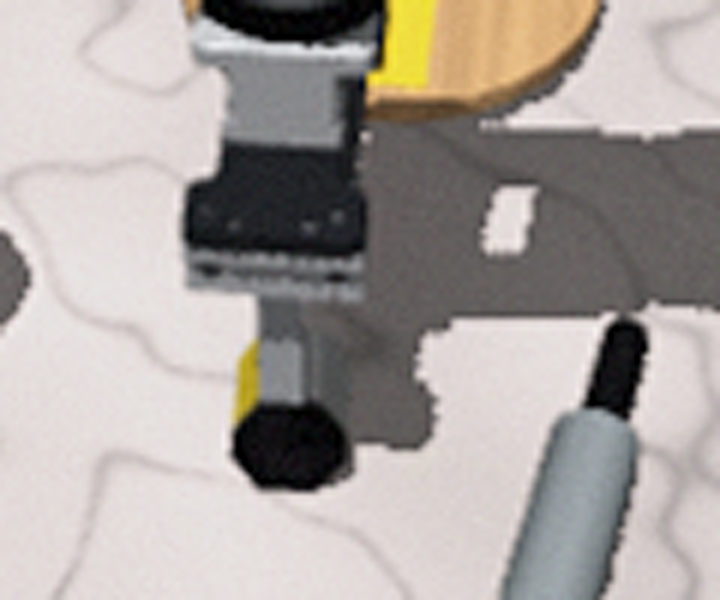

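Run:
```python
from plan import *
from scipy.optimize import least_squares
D=[((147.1,-529.9,205.4),(.3005,1.5216,1.3206)),((481.1,78,205),(.161,1.693,1.289)),((503.1,117.7,87.1),(.363,1.733,1.052))]
A=[];b=[]
for p,(a,e,w) in D:
    s=a+e; u=s+w
    A.append([np.sin(a),np.sin(s),np.cos(s)*-1*0,0]);b.append(np.hypot(p[0],p[1]))
    A.append([np.cos(a),np.cos(s),0,1]);b.append(p[2])
x,res,rk,_=np.linalg.lstsq(np.array(A),np.array(b),rcond=None);print("L1,L2,_,h-d",x,res,rk)
```

```text
L1,L2,_,h-d [376.88841076 446.79432258   0.         -42.29087499] [] 3
```

>>> {"name": "play_rows", "arguments": {"deltas": [[[0, -1.5, -2.5, 0, 0.0067, 0, 94], [30, 0, 0, 0, 0, 0, 94], [30, 0, 0, 0, 0, 0, 94], [16, 0, 0, 0, 0, 0, 94], [4, 0, 0, 0, 0, 0, 94], [0, 0, 0, 0, 0, 0, 94]]]}}

```text
time_s: 3.3
ee_pos: [0.5087, 0.1219, 0.0119]
eef_rot: [3.107, 1.562, 0.279]
force: [-0.6, -0.2, -0.3]
grip_width: 0.0937
```

Run:
```python
from plan import *
need([.505,.120,.006],target(18,0,1))
```

```text
t 3.3 tcp [508.7 121.9  11.9] x [ 0.008  0.002 -1.   ] y [ 0.309 -0.951  0.   ] q [1.650e-01 4.850e-01 1.768e+00 1.000e-03 8.800e-01 1.421e+00] F [-0.6 -0.2 -0.3] w 93.7
need tool shift mm [5.9 0.6 4.2] rotvec [-0.0002 -0.0087 -0.0003] deg 0.5 rot-first shift [5.9 0.6 4.1]
```

>>> {"name": "play_rows", "arguments": {"deltas": [[[3, 0.3, 4, 0, -0.0087, 0, 94], [2, 0.3, 0, 0, 0, 0, 94], [0, 0, 0, 0, 0, 0, 94]]]}}

```text
time_s: 3.6
ee_pos: [0.5045, 0.12, 0.0059]
eef_rot: [0.101, 1.57, -2.726]
force: [0.2, 0.4, 0.0]
grip_width: 0.0938
```

Run:
```python
from plan import *
need([.505,.120,.006],target(18,0,1))
```

```text
t 3.6 tcp [504.5 120.    5.9] x [-0.001 -0.    -1.   ] y [ 0.309 -0.951  0.   ] q [ 0.163  0.492  1.775 -0.     0.876  1.42 ] F [0.2 0.4 0. ] w 93.8
need tool shift mm [-0.1  0.2 -0.5] rotvec [-0.      0.0012 -0.0001] deg 0.1 rot-first shift [-0.1  0.2 -0.5]
```

Well lined up. I'll close, then lift.

>>> {"name": "play_rows", "arguments": {"deltas": [[[0, 0, 0, 0, 0, 0, 40], [0, 0, 0, 0, 0, 0, 40], [0, 0, 0, 0, 0, 0, 40], [0, 0, 0, 0, 0, 0, 40], [0, 0, 0, 0, 0, 0, 40], [0, 0, 0, 0, 0, 0, 40]]], "grip_force": 40}}

```text
time_s: 4.2
ee_pos: [0.5042, 0.1201, 0.0054]
eef_rot: [-0.008, 1.569, -2.835]
force: [0.1, 0.3, -0.9]
grip_width: 0.0602
```

>>> {"name": "play_rows", "arguments": {"deltas": [[[-10, 0, 0, 0, 0, 0, 40], [-30, 0, 0, 0, 0, 0, 40], [-40, 0, 0, 0, 0, 0, 40], [-40, 0, 0, 0, 0, 0, 40], [-40, 0, 0, 0, 0, 0, 40], [-40, 0, 0, 0, 0, 0, 40], [0, 0, 0, 0, 0, 0, 40]]]}}

```text
time_s: 4.9
ee_pos: [0.5062, 0.1205, 0.2113]
eef_rot: [2.951, 1.564, 0.124]
force: [-0.3, -0.5, -1.3]
grip_width: 0.0599
```

Run:
```python
from plan import *
need([.4,-.03,.2],target(15.8,60,1))
s=cam("side");crop(s,205,125,325,255,5,"pics/s4.png")
```

```text
t 4.9 tcp [506.2 120.5 211.3] x [ 0.007  0.001 -1.   ] y [ 0.309 -0.951  0.001] q [ 0.163  0.225  1.602 -0.     1.308  1.42 ] F [-0.3 -0.5 -1.3] w 59.9
need tool shift mm [ 10.4 110.3 147.6] rotvec [0.0355 1.0403 0.0191] deg 59.6 rot-first shift [-118.4  115.9   81.4]
```

View pics/s4.png

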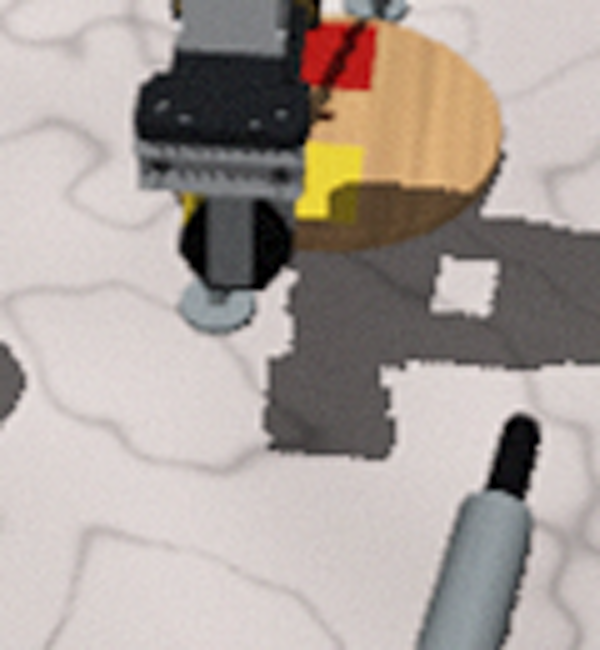

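The yellow tin is held: it is lifted beside the board near side-view pixel (251,176), with the opening at 60 mm. Next I'll move inward and test the wrist tilt.

>>> {"name": "play_rows", "arguments": {"deltas": [[[0, 26, 27, 0, 0, 0, 40], [0, 26, 27, 0, 0, 0, 40], [0, 26, 27, 0, 0, 0, 40], [0, 26, 27, 0, 0, 0, 40], [0, 26, 27, 0, 0, 0, 40], [0, 26, 27, 0, 0.1, 0, 40], [0, 0, 0, 0, 0.13, 0, 40], [0, 0, 0, 0, 0.13, 0, 40], [0, 0, 0, 0, 0, 0, 40]]]}}

```text
time_s: 5.85
ee_pos: [0.3967, -0.0785, 0.2041]
eef_rot: [-3.137, 1.212, 0.316]
force: [-0.2, -0.5, -1.7]
grip_width: 0.0599
```

Run:
```python
from plan import *
need([.4,-.08,.2],target(15.8,60,1))
p,R=cur(False)
q=ctrl.get_obs()["qpos"]; 
# wrist from planar model: r, z
a,s=q[1],q[1]+q[2]; L1,L2=376.9,446.8
r=L1*np.sin(a)+L2*np.sin(s)
W=np.array([r*np.cos(q[0]),r*np.sin(q[0])]); v=p[:2]*1000-W
print("wrist xy",W,"d est",v@R.as_matrix()[:2,0]/(R.as_matrix()[:2,0]@R.as_matrix()[:2,0]),v, R.as_matrix()[:,0])
```

```text
t 5.85 tcp [396.7 -78.5 204.1] x [ 0.334  0.109 -0.936] y [ 0.306 -0.952 -0.002] q [-0.452 -0.213  2.101  0.292  1.01   0.682] F [-0.2 -0.5 -1.7] w 59.9
need tool shift mm [ 4.8  2.4 -1.1] rotvec [0.0267 0.6883 0.0247] deg 39.5 rot-first shift [4.4 2.3 2.2]
wrist xy [ 310.24782157 -150.60714046] d est 297.75597356219157 [86.48038887 72.07903995] [ 0.33388664  0.10904167 -0.93628502]
```

Run:
```python
from plan import *
D=[((147.1,-529.9,205.4),(0,0,-1),(.3005,1.5216)),((481.1,78,205),(-.001,0,-1),(.161,1.693)),((503.1,117.7,87.1),(-.007,-.001,-1),(.363,1.733)),((504.5,120,5.9),(-.001,0,-1),(.492,1.775)),((506.2,120.5,211.3),(.007,.001,-1),(.225,1.602)),((396.7,-78.5,204.1),(.334,.109,-.936),(-.213,2.101))]
for d in (380,400,421,440):
    A=[];b=[]
    for p,x,(a,e) in D:
        s=a+e; W=np.array(p)-d*np.array(x)
        A.append([np.sin(a),np.sin(s),np.cos(s),0,1]);b.append(np.hypot(W[0],W[1]))
        A.append([np.cos(a),np.cos(s),-np.sin(s),1,0]);b.append(W[2])
    A=np.array(A);b=np.array(b)
    for k in (4,5):
        x=np.linalg.lstsq(A[:,:k],b,rcond=None)[0]; print(d,k,x.round(1),"rms",np.sqrt(np.mean((A[:,:k]@x-b)**2)).round(1))
```

```text
380 4 [480.3 443.9  73.7 304.7] rms 3.0
380 5 [480.7 448.7  72.1 304.6  -5.2] rms 2.9
400 4 [490.4 443.1  79.7 320. ] rms 3.5
400 5 [490.9 448.8  77.8 319.9  -6.2] rms 3.4
421 4 [500.9 442.2  85.9 336.2] rms 4.0
421 5 [501.5 448.8  83.7 336.1  -7.1] rms 3.9
440 4 [510.2 441.5  91.5 350.9] rms 4.5
440 5 [510.8 448.8  89.  350.8  -8. ] rms 4.4
```

```bash
cat > ik.py <<'E'
from plan import *
L1,B,C,h,d=.490,.443,.080,.320,.400
L2=np.hypot(B,C); dl=np.arctan2(C,B)
def ik(tcp,R):
    M=R.as_matrix(); W=tcp-d*M[:,0]; q1=np.arctan2(W[1],W[0]); r=np.hypot(W[0],W[1]); z=W[2]-h
    D=np.hypot(r,z); c=(L1**2+L2**2-D**2)/(2*L1*L2)
    if abs(c)>1: return None
    e=np.pi-np.arccos(c); phi=np.arctan2(r,z); q2=phi-np.arccos((L1**2+D**2-L2**2)/(2*L1*D)); q3=e-dl
    s=q2+q3
    # forearm frame: f dir ; tool x = Rz(q1)Ry(s) Rz'(q4) tilt q5
    Rf=Ro.from_euler('z',q1)*Ro.from_euler('y',s)   # z-> forearm dir
    v=Rf.inv().apply(M[:,0]); q5=np.arccos(v[2]); q4=np.arctan2(v[1],v[0])
    R5=Rf*Ro.from_euler('z',q4)*Ro.from_euler('y',q5) # z along tool x
    y=R5.inv().apply(M[:,1]); q6=np.arctan2(y[1],y[0])
    return np.array([q1,q2,q3,q4,q5,q6])
E
python3 - <<'E'
from ik import *
print(ik(*cur()).round(2), ik(np.array([.147,-.53,.205]),target(15.5,0,1)).round(2))
for nm,g,fl in(("Y",[.5615,-.1315,.053],1),("R",[.5985,-.2622,.053],1)):
    for t in(20,30,40,50,60):
        R=target(15.8,t,fl); x=R.as_matrix()[:,0]
        print(nm,t,ik(np.array(g)+.019*x,R).round(2),"back 100",ik(np.array(g)-.1*x,R).round(2))
E
```

```text
t 5.85 tcp [396.7 -78.5 204.1] x [ 0.334  0.109 -0.936] y [ 0.306 -0.952 -0.002] q [-0.452 -0.213  2.101  0.292  1.01   0.682] F [-0.2 -0.5 -1.7] w 59.9
[-0.43 -0.21  2.11  0.29  0.99 -2.45] [-1.3   0.29  1.53  0.    1.33 -3.14]
Y 20 [-0.37  0.41  1.9   0.38  0.58 -2.51] back 100 [-0.42  0.17  1.89  0.3   0.83 -2.45]
Y 30 [-0.45  0.4   2.03  0.87  0.45 -3.04] back 100 [-0.56  0.13  2.06  0.62  0.69 -2.84]
Y 40 [-0.55  0.45  2.13  1.48  0.49  2.55] back 100 [-0.71  0.15  2.2   1.07  0.66  2.89]
Y 50 [-0.64  0.55  2.2   1.86  0.69  2.07] back 100 [-0.88  0.28  2.3   1.45  0.79  2.34]
Y 60 [-0.74  0.7   2.23  2.01  0.95  1.79] back 100 [-1.04  0.5   2.34  1.64  1.    1.92]
R 20 [-0.56  0.54  1.67  0.39  0.73 -2.68] back 100 [-0.62  0.34  1.66  0.34  0.94 -2.64]
R 30 [-0.65  0.53  1.78  0.74  0.63 -3.06] back 100 [-0.75  0.31  1.81  0.62  0.83 -2.97]
R 40 [-0.74  0.57  1.87  1.16  0.64  2.75] back 100 [-0.88  0.34  1.92  0.95  0.81  2.9 ]
R 50 [-0.82  0.64  1.93  1.49  0.75  2.36] back 100 [-1.01  0.44  2.    1.24  0.89  2.5 ]
R 60 [-0.9   0.75  1.95  1.68  0.93  2.08] back 100 [-1.12  0.59  2.04  1.43  1.04  2.17]
```

>>> {"name": "play_rows", "arguments": {"deltas": [[[0, 0, 0, 0.0045, 0.115, 0.004, 40], [0, 0, 0, 0.0045, 0.115, 0.004, 40], [0, 0, 0, 0.0045, 0.115, 0.004, 40], [0, 0, 0, 0.0045, 0.115, 0.004, 40], [0, 0, 0, 0.0045, 0.115, 0.004, 40], [0, 0, 0, 0.0045, 0.115, 0.004, 40], [0, 0, 0, 0, 0, 0, 40], [0, 0, 0, 0, 0, 0, 40]]]}}

```text
time_s: 6.65
ee_pos: [0.3986, -0.0781, 0.205]
eef_rot: [-3.138, 0.528, 0.281]
force: [0.9, 0.1, -1.3]
grip_width: 0.0598
```

Run:
```python
from plan import *
need([.4992,-.1492,.125],target(15.8,60,1))
s=cam("side");crop(s,175,75,335,225,4,"pics/s5.png")
```

```text
t 6.65 tcp [398.6 -78.1 205. ] x [ 0.83   0.24  -0.504] y [ 0.276 -0.961 -0.003] q [-0.851 -0.299  2.466  1.307  0.944 -0.387] F [ 0.9  0.1 -1.3] w 59.8
need tool shift mm [106.7  96.3  30. ] rotvec [-0.0005  0.0045  0.0048] deg 0.4 rot-first shift [107.   95.8  30.6]
```

View pics/s5.png

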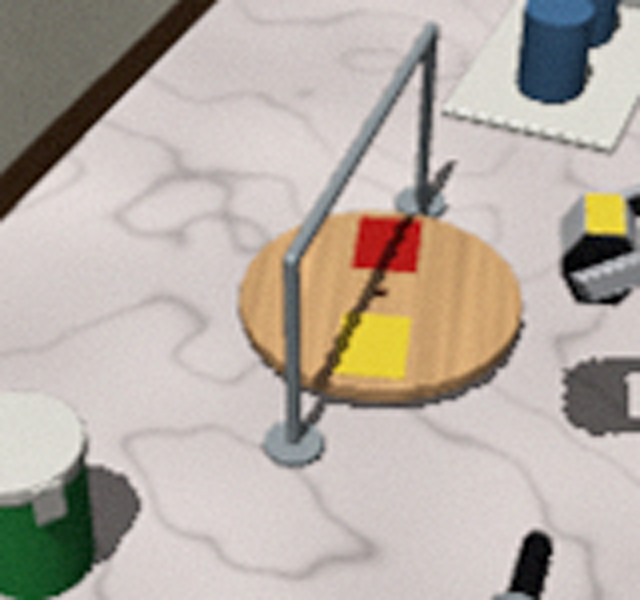

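The tin now has its yellow label up, at side-view pixel about (325,130). The board is clear and unmoved. Going to the pre-place pose.

>>> {"name": "play_rows", "arguments": {"deltas": [[[0, 32, 10, 0, 0.0045, 0.005, 40], [0, 32, 10, 0, 0, 0, 40], [0, 32, 10, 0, 0, 0, 40], [30, 0, 0, 0, 0, 0, 40], [38, 0, 0, 0, 0, 0, 40], [39, 0, 0, 0, 0, 0, 40], [0, 0, 0, 0, 0, 0, 40], [0, 0, 0, 0, 0, 0, 40]]]}}

```text
time_s: 7.5
ee_pos: [0.5008, -0.1483, 0.1267]
eef_rot: [3.14, 0.52, 0.278]
force: [0.9, 0.0, -1.5]
grip_width: 0.0601
```

Run:
```python
from plan import *
need([.5762,-.1274,.060],target(15.8,60,1))
s=cam("side");crop(s,205,75,335,205,4.5,"pics/s6.png")
t=cam("top");crop(t,260,90,420,210,4.5,"pics/t6.png")
```

```text
t 7.5 tcp [ 500.8 -148.3  126.7] x [ 0.834  0.238 -0.497] y [ 0.275 -0.961  0.002] q [-0.764  0.227  2.233  1.607  0.848 -0.761] F [ 0.9  0.  -1.5] w 60.1
need tool shift mm [101.    0.6  19. ] rotvec [ 0.0029 -0.0035  0.0018] deg 0.3 rot-first shift [101.1   0.4  18.7]
```

View pics/s6.png

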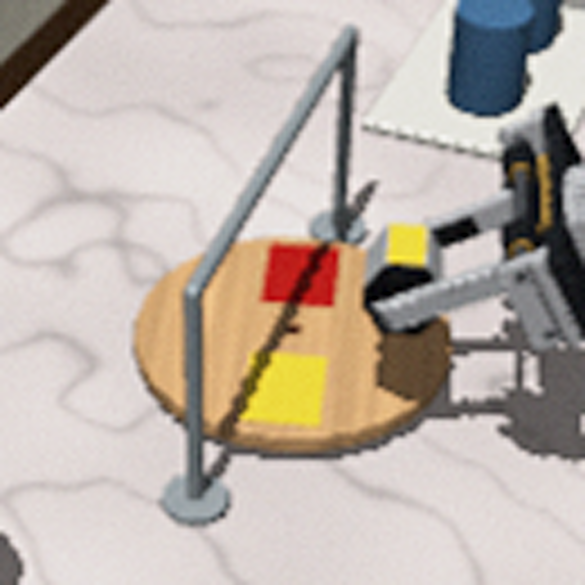

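View pics/t6.png

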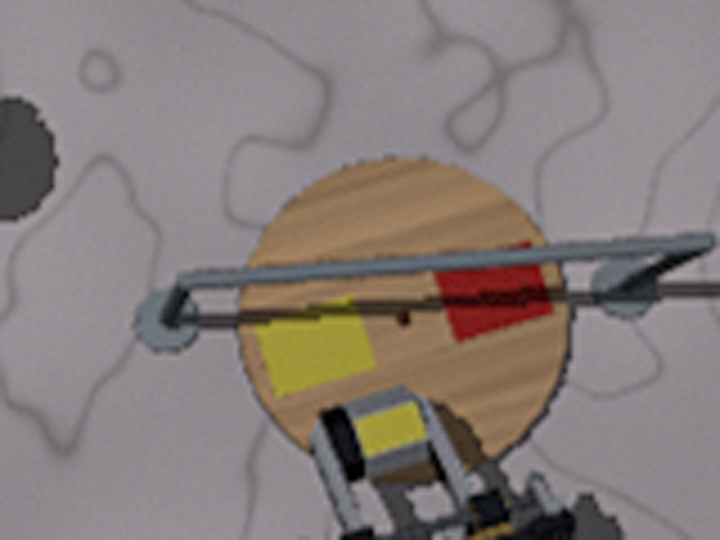

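Both views show the tin in front of the board, label up, parallel to its patch. Advancing over the patch.

>>> {"name": "play_rows", "arguments": {"deltas": [[[30, 0, 5, 0.003, -0.0035, 0.002, 40], [35, 0, 6, 0, 0, 0, 40], [30, 0.5, 6, 0, 0, 0, 40], [6, 0, 2, 0, 0, 0, 40], [0, 0, 0, 0, 0, 0, 40], [0, 0, 0, 0, 0, 0, 40]]]}}

```text
time_s: 8.2
ee_pos: [0.5751, -0.1299, 0.0613]
eef_rot: [3.139, 0.521, 0.269]
force: [-0.3, -0.4, -2.3]
grip_width: 0.0597
```

Run:
```python
from plan import *
from m import mask
need([.5762,-.1274,.0445],target(15.8,60,1))
p,R=cur(False); c=p-.0176*R.as_matrix()[:,0]; print("pred tin ctr",c*1000)
s=cam("side");crop(s,205,75,335,205,4.5,"pics/s7.png")
t=cam("top");crop(t,260,90,420,210,4.5,"pics/t7.png")
```

```text
t 8.2 tcp [ 575.1 -129.9   61.3] x [ 0.836  0.231 -0.498] y [ 0.267 -0.964  0.002] q [-0.596  0.479  2.107  1.886  0.768 -0.957] F [-0.3 -0.4 -2.3] w 59.7
need tool shift mm [ 9.9 -2.2 13.7] rotvec [-0.0006 -0.0026 -0.0055] deg 0.3 rot-first shift [ 9.9 -2.1 13.7]
pred tin ctr [ 560.3957214  -133.99492029   70.09200066]
```

View pics/s7.png

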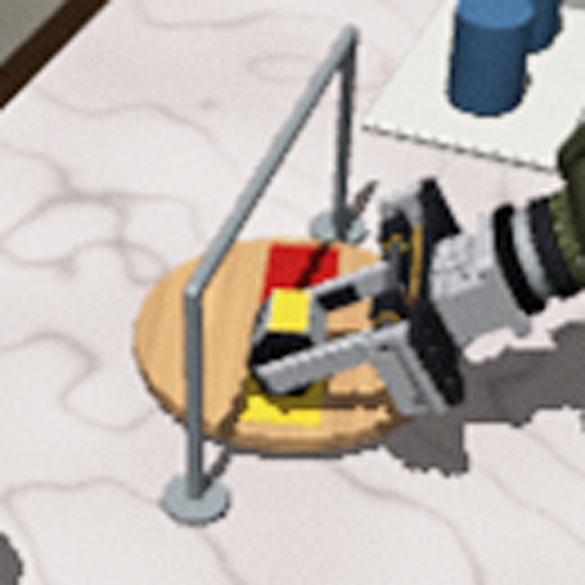

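View pics/t7.png

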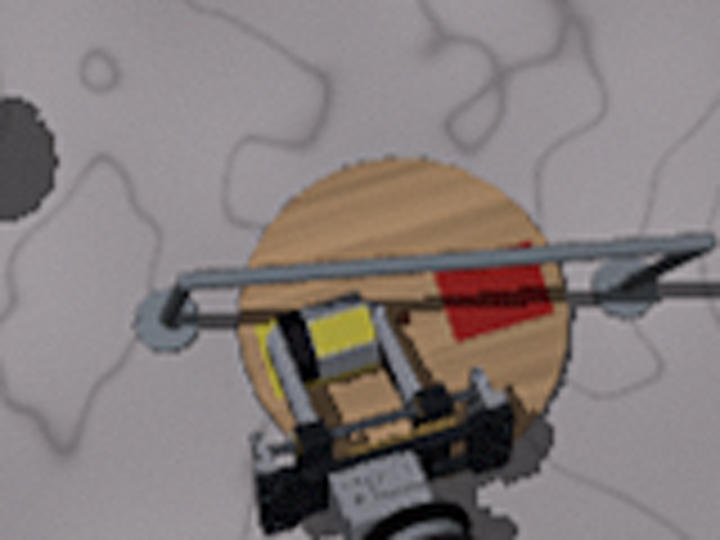

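Run:
```python
from plan import *
from m import mask
s=cam("side");t=cam("top")
p,R=cur(False);c=p-.0176*R.as_matrix()[:,0]
for n,cc,b in(("top",t,(327,154,347,173)),("side",s,(262,137,276,150))):
    m=mask(cc,'y',b); m=cv2.morphologyEx(m,cv2.MORPH_OPEN,np.ones((3,3)))
    cs=max(cv2.findContours(m,0,2)[0],key=cv2.contourArea)
    M=cv2.moments(m,True); uv=(M['m10']/M['m00'],M['m01']/M['m00']); P=plane(cc,uv,c[2]+.023)[0]
    dlt=(P-c)*1000; f=np.radians(15.8)
    print(n,uv,m.sum()//255,P*1000,"fwd",dlt[0]*np.cos(f)+dlt[1]*np.sin(f),"radial+y",-dlt[0]*np.sin(f)+dlt[1]*np.cos(f))
    r=cv2.minAreaRect((plane(cc,cs[:,0],c[2]+.023)[:,:2]*1000).astype(np.float32));print(r)
```

```text
top (335.5733333333333, 162.96) 75 [ 563.78127972 -140.82250924   92.93685301] fwd 1.1719547134638615 radial+y -7.420404678741283
((563.821044921875, -141.08721923828125), (18.881479263305664, 37.76451110839844), 17.593046188354492)
side (268.8392857142857, 143.69642857142858) 56 [ 563.76453161 -141.04365958   92.93685301] fwd 1.0956245046594364 radial+y -7.62863933562102
((562.7210693359375, -140.1058349609375), (19.07144546508789, 40.93519973754883), 21.97014045715332)
```

The yellow label's measured centre is 1 mm ahead of the prediction in both views, so I'll correct for that and lower.

>>> {"name": "play_rows", "arguments": {"deltas": [[[1, -2.2, 1, 0, -0.0026, -0.0055, 40], [3, 0, 5, 0, 0, 0, 40], [2.5, 0, 4.2, 0, 0, 0, 40], [1.2, 0, 2, 0, 0, 0, 40], [0, 0, 0, 0, 0, 0, 40], [0, 0, 0, 0, 0, 0, 40]]]}}

```text
time_s: 9.0
ee_pos: [0.5754, -0.127, 0.0455]
eef_rot: [-3.14, 0.525, 0.277]
force: [-0.4, -0.4, -2.3]
grip_width: 0.0599
```

Run:
```python
from plan import *
need([.5752,-.1277,.0442],target(15.8,60,1))
```

```text
t 9.0 tcp [ 575.4 -127.    45.5] x [ 0.832  0.236 -0.501] y [ 0.272 -0.962 -0.001] q [-0.591  0.518  2.103  1.914  0.777 -0.998] F [-0.4 -0.4 -2.3] w 59.9
need tool shift mm [0.3 0.6 1.3] rotvec [-0.001   0.0012  0.0008] deg 0.1 rot-first shift [0.3 0.6 1.3]
```

>>> {"name": "play_rows", "arguments": {"deltas": [[[0.3, 0.6, 0.8, 0, 0.0012, 0.001, 40], [0.3, 0, 0.6, 0, 0, 0, 40], [0, 0, 0, 0, 0, 0, 40], [0, 0, 0, 0, 0, 0, 40]]]}}

```text
time_s: 9.4
ee_pos: [0.576, -0.1274, 0.0454]
eef_rot: [-3.141, 0.52, 0.276]
force: [-1.6, 4.3, 7.5]
grip_width: 0.0599
```

>>> {"name": "play_rows", "arguments": {"deltas": [[[0, 0, 0, 0, 0, 0, 62], [0, 0, 0, 0, 0, 0, 68], [0, 0, 0, 0, 0, 0, 78], [0, 0, 0, 0, 0, 0, 78], [0, 0, 0, 0, 0, 0, 78]]]}}

```text
time_s: 9.9
ee_pos: [0.5755, -0.1277, 0.0442]
eef_rot: [-3.141, 0.523, 0.275]
force: [0.3, 0.2, -0.2]
grip_width: 0.0779
```

Run:
```python
from plan import *
cur()
t=cam("top");crop(t,300,110,400,210,6,"pics/t8.png")
s=cam("side");crop(s,205,75,335,205,4.5,"pics/s8.png")
```

```text
t 9.9 tcp [ 575.5 -127.7   44.2] x [ 0.834  0.235 -0.5  ] y [ 0.272 -0.962 -0.001] q [-0.593  0.523  2.102  1.919  0.78  -1.005] F [ 0.3  0.2 -0.2] w 77.9
```

View pics/t8.png

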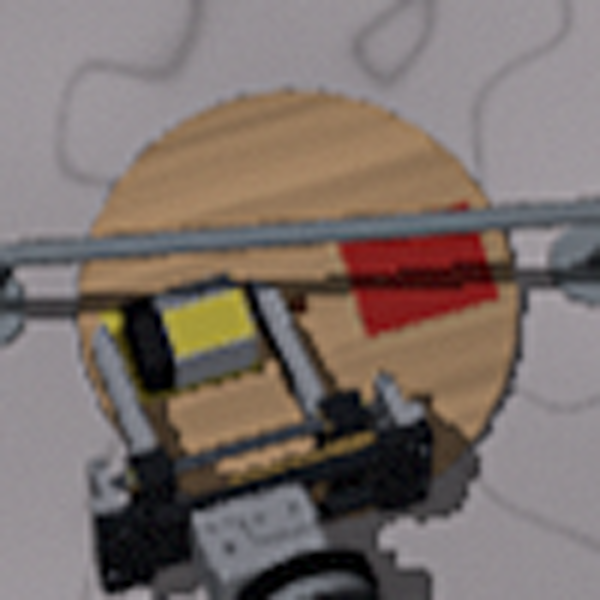

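View pics/s8.png

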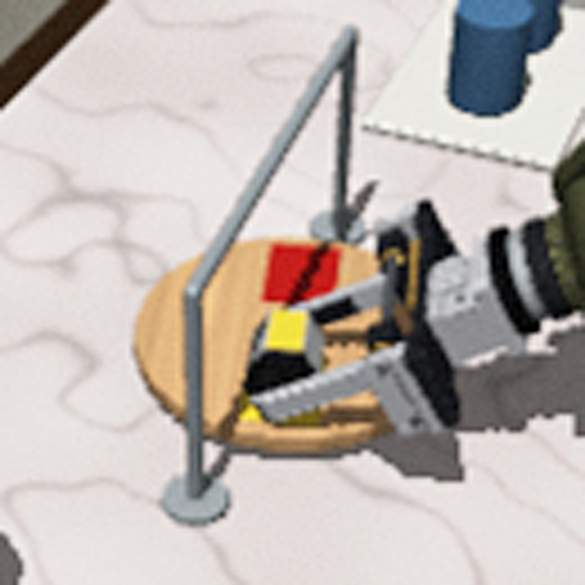

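The tin is released on the yellow patch, at top-view pixel about (335,163). Retracting along the tool.

>>> {"name": "play_rows", "arguments": {"deltas": [[[-10, 0, 0, 0, 0, 0, 78], [-20, 0, 0, 0, 0, 0, 78], [-30, 0, 0, 0, 0, 0, 78], [-30, 0, 0, 0, 0, 0, 78], [-30, 0, 0, 0, 0, 0, 94], [0, 0, 0, 0, 0, 0, 94]]]}}

```text
time_s: 10.6
ee_pos: [0.4737, -0.157, 0.1057]
eef_rot: [3.14, 0.523, 0.272]
force: [-0.4, -0.1, -0.5]
grip_width: 0.0907
```

Run:
```python
from ik import *
from m import mask
t=cam("top");s=cam("side");crop(t,300,110,400,210,6,"pics/t9.png")
crop(s,205,75,335,205,4.5,"pics/s9.png")
# label
for n,cc,b in(("top",t,(318,150,346,175)),("side",s,(255,137,276,156))):
    m=mask(cc,'y',b);n_,lab,st,ce=cv2.connectedComponentsWithStats(m); 
    for i in range(1,n_):
        if st[i][4]>20:
            P=plane(cc,ce[i],.076)[0]*1000; pc=P-np.array([561.2,-131.3,0]); f=np.radians(15.8)
            print(n,st[i],ce[i],P,"rel patch fwd",pc[0]*np.cos(f)+pc[1]*np.sin(f),"radial",-pc[0]*np.sin(f)+pc[1]*np.cos(f))
m=mask(t,'r',(355,135,390,170));p=np.vstack(cv2.findContours(m,0,2)[0])[:,0];ap=cv2.approxPolyDP(cv2.convexHull(p),3,True)[:,0]; print("red patch",np.round(plane(t,ap,.03)[:,:2]*1000).tolist())
m=mask(s,'r',(255,120,285,148));p=np.vstack(cv2.findContours(m,0,2)[0])[:,0]; P=plane(s,p,.03)[:,:2].astype(np.float32)*1000;print(cv2.minAreaRect(P))
need([.466,.278,.2],target(21,0,0))
print(ik(np.array([.466,.278,.2]),target(21,0,0)))
```

```text
top [328 158  13  11  77] [334.23376623 163.4025974 ] [ 564.78511474 -139.30324948   76.        ] rel patch fwd 1.2705351661440645 radial -8.677026585249372
top [318 161   6  14  46] [319.97826087 168.02173913] [550.79303306 -93.84138484  76.        ] rel patch fwd 0.1854701442706581 radial 38.876965052152514
side [265 144   8   9  60] [268.26666667 148.11666667] [ 564.58766909 -139.66931812   76.        ] rel patch fwd 0.9808761432668578 radial -8.975503868231437
red patch [[583.0, -303.0], [564.0, -234.0], [611.0, -222.0], [633.0, -288.0]]
((599.2570190429688, -263.2565612792969), (53.12043762207031, 73.1490707397461), 15.636064529418945)
t 10.7 tcp [ 475.3 -156.6  104.7] x [ 0.834  0.234 -0.499] y [ 0.27  -0.963  0.001] q [-0.833  0.261  2.275  1.616  0.887 -0.856] F [ 0.4 -0.2 -0.2] w 93.8
need tool shift mm [  46.3 -420.9 -136.9] rotvec [ 2.6498 -0.0719  1.5316] deg 175.4 rot-first shift [-95.3 409.  147. ]
[0.53789106 0.27912617 1.5512713  0.         1.31119519 1.74216824]
```

View pics/t9.png

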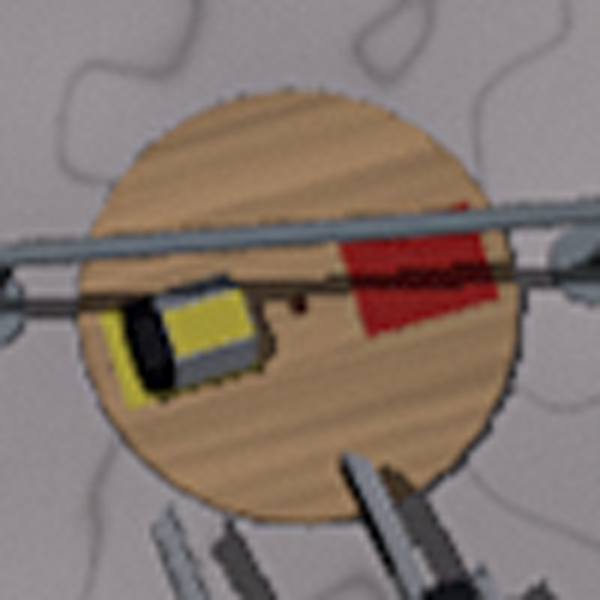

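View pics/s9.png

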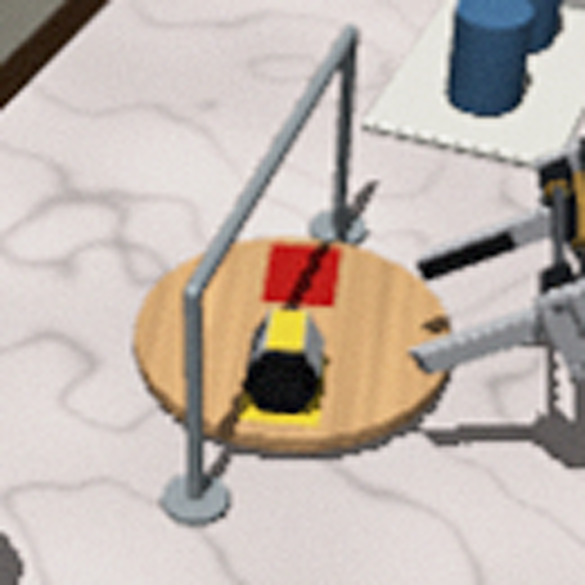

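The yellow tin sits on its patch, label up, about 1 mm off centre, and the board hasn't turned. Next I untilt and head to the red tin. It is the aluminium one with the black lid at top-view pixel (206,198), already enlarged in t1.png. The brown, purple and turquoise tins have coloured bodies.

>>> {"name": "play_rows", "arguments": {"deltas": [[[0, 0, 0, 0, -0.131, 0, 94], [0, 0, 0, 0, -0.131, 0, 94], [0, 0, 0, 0, -0.131, 0, 94], [0, 0, 0, 0, -0.131, 0, 94], [0, 0, 0, 0, -0.131, 0, 94], [0, 0, 0, 0, -0.131, 0, 94], [0, 0, 0, 0, -0.131, 0, 94], [0, 0, 0, 0, -0.131, 0, 94], [0, 0, 0, 0, 0, 0, 94]]]}}

```text
time_s: 11.6
ee_pos: [0.4768, -0.15, 0.1018]
eef_rot: [-2.994, 1.45, 0.438]
force: [-0.9, -0.4, -0.6]
grip_width: 0.094
```

>>> {"name": "play_rows", "arguments": {"deltas": [[[-30, 0, 0, -0.14, 0, 0, 94], [-30, 0, 0, -0.14, 0, 0, 94], [-30, 0, 0, -0.14, 0, 0, 94], [-10, 0, 0, -0.14, 0, 0, 94], [0, 0, 0, -0.14, 0, 0, 94], [0, 0, 0, -0.14, 0, 0, 94], [0, 0, 0, -0.14, 0, 0, 94], [0, 0, 0, -0.14, 0, 0, 94], [0, 0, 0, -0.14, 0, 0, 94], [0, 0, 0, -0.14, 0, 0, 94]]]}}

```text
time_s: 12.6
ee_pos: [0.4637, -0.1556, 0.2002]
eef_rot: [1.898, 1.444, 0.452]
force: [-0.4, 0.9, -0.1]
grip_width: 0.0943
```

Run:
```python
from ik import *
need([.466,.278,.2],target(21,0,0))
```

```text
t 12.6 tcp [ 463.7 -155.6  200.2] x [ 0.113  0.055 -0.992] y [0.985 0.121 0.119] q [-0.454  0.117  1.76   0.107  1.189 -0.615] F [-0.4  0.9 -0.1] w 94.3
need tool shift mm [  24.3   54.7 -429.5] rotvec [-1.81    0.0796 -0.1218] deg 104.0 rot-first shift [2.000e-01 4.040e+02 1.575e+02]
```

>>> {"name": "play_rows", "arguments": {"deltas": [[[0, 0, 0, -0.139, 0.006, -0.0094, 94], [0, 0, 0, -0.139, 0.006, -0.0094, 94], [0, 0, 0, -0.139, 0.006, -0.0094, 94], [0, 0, 0, -0.139, 0.006, -0.0094, 94], [0, 0, 0, -0.139, 0.006, -0.0094, 94], [0, 0, 0, -0.139, 0.006, -0.0094, 94], [0, 0, 0, -0.139, 0.006, -0.0094, 94], [0, 0, 0, -0.139, 0.006, -0.0094, 94], [0, 0, 0, -0.139, 0.006, -0.0094, 94], [0, 0, 0, -0.139, 0.006, -0.0094, 94]]]}}

```text
time_s: 13.6
ee_pos: [0.4637, -0.1556, 0.2001]
eef_rot: [1.207, 1.538, 1.154]
force: [-0.2, -0.6, 0.4]
grip_width: 0.0943
```

>>> {"name": "play_rows", "arguments": {"deltas": [[[0, 0, 0, -0.139, 0.006, -0.0094, 94], [0, 0, 0, -0.139, 0.006, -0.0094, 94], [0, 0, 0, -0.139, 0.006, -0.0094, 94], [0, 40, 15, 0, 0, 0, 94], [0, 40, 15, 0, 0, 0, 94], [0, 40, 15, 0, 0, 0, 94], [0, 40, 15, 0, 0, 0, 94], [0, 40, 15, 0, 0, 0, 94], [0, 40, 15, 0, 0, 0, 94], [0, 40, 15, 0, 0, 0, 94]]]}}

```text
time_s: 14.6
ee_pos: [0.4637, 0.1451, 0.1993]
eef_rot: [2.497, 1.569, 2.855]
force: [0.5, -0.6, 0.0]
grip_width: 0.0942
```

Run:
```python
from ik import *
need([.466,.278,.2],target(21,0,0))
```

```text
t 14.6 tcp [463.7 145.1 199.3] x [-0.002  0.001 -1.   ] y [-0.35   0.937  0.001] q [ 2.270e-01  1.630e-01  1.704e+00  1.000e-03  1.276e+00 -1.702e+00] F [ 0.5 -0.6  0. ] w 94.2
need tool shift mm [ -0.6 123.7  48.7] rotvec [-0.0085 -0.0015 -0.0011] deg 0.5 rot-first shift [ -0.7 123.2  49.7]
```

>>> {"name": "play_rows", "arguments": {"deltas": [[[0, 40, 16, -0.0085, -0.0015, -0.001, 94], [0, 40, 16, 0, 0, 0, 94], [0, 30, 12, 0, 0, 0, 94], [0, 8, 3, 0, 0, 0, 94], [0, 0, 0, 0, 0, 0, 94], [0, 0, 0, 0, 0, 0, 94]]]}}

```text
time_s: 15.2
ee_pos: [0.4666, 0.2688, 0.1993]
eef_rot: [-2.038, 1.568, -1.674]
force: [-0.1, -1.0, 0.1]
grip_width: 0.0946
```

Run:
```python
from ik import *
need([.4655,.2783,.08],target(21,0,0))
```

```text
t 15.2 tcp [466.6 268.8 199.3] x [-0.    -0.003 -1.   ] y [-0.357  0.934 -0.002] q [ 0.456  0.28   1.561 -0.002  1.302 -1.479] F [-0.1 -1.   0.1] w 94.6
need tool shift mm [119.3   9.6   2.5] rotvec [-0.002  -0.0012  0.0025] deg 0.2 rot-first shift [119.3   9.3   2.4]
```

>>> {"name": "play_rows", "arguments": {"deltas": [[[0, 9.4, 2.4, 0, 0, 0.0025, 94], [40, 0, 0, 0, 0, 0, 94], [40, 0, 0, 0, 0, 0, 94], [35, 0, 0, 0, 0, 0, 94], [4, 0, 0, 0, 0, 0, 94], [0, 0, 0, 0, 0, 0, 94], [0, 0, 0, 0, 0, 0, 94]]]}}

```text
time_s: 15.9
ee_pos: [0.4666, 0.2794, 0.0828]
eef_rot: [-0.249, 1.569, 0.115]
force: [-0.0, 0.0, -0.3]
grip_width: 0.0941
```

Run:
```python
from ik import *
need([.4655,.2783,.006],target(21,0,0))
s=cam("side");crop(s,195,200,315,320,5,"pics/s10.png")
```

```text
t 15.9 tcp [466.6 279.4  82.8] x [ 0.002  0.    -1.   ] y [-0.356  0.935 -0.001] q [ 4.730e-01  4.180e-01  1.666e+00 -1.000e-03  1.055e+00 -1.462e+00] F [-0.   0.  -0.3] w 94.1
need tool shift mm [76.8 -0.6 -1.5] rotvec [-0.0026  0.002   0.0005] deg 0.2 rot-first shift [76.8 -0.6 -1.4]
```

View pics/s10.png

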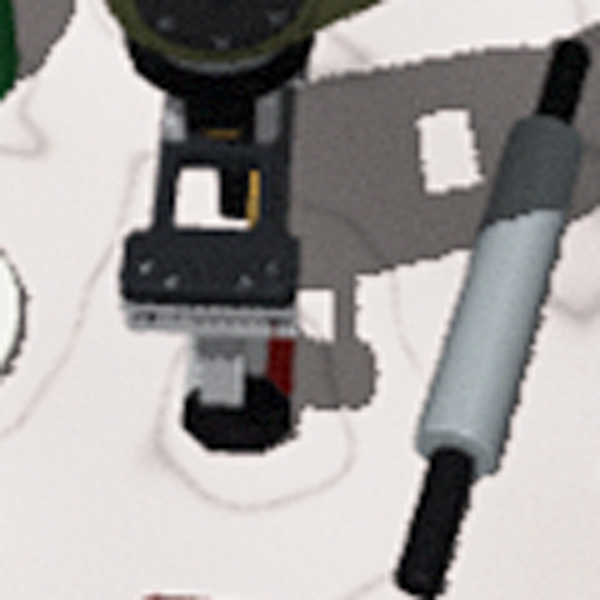

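The red-labelled aluminium tin (lid at side-view pixel about (243,282)) lies between the open fingers. Descending.

>>> {"name": "play_rows", "arguments": {"deltas": [[[30, -0.6, -1.4, -0.0026, 0.002, 0, 94], [30, 0, 0, 0, 0, 0, 94], [13, 0, 0, 0, 0, 0, 94], [4, 0, 0, 0, 0, 0, 94], [0, 0, 0, 0, 0, 0, 94], [0, 0, 0, 0, 0, 0, 94]]]}}

```text
time_s: 16.55
ee_pos: [0.4651, 0.2783, 0.0052]
eef_rot: [-2.328, 1.57, -1.961]
force: [0.4, 0.8, 0.0]
grip_width: 0.0941
```

Run:
```python
from ik import *
need([.4655,.2783,.006],target(21,0,0))
```

```text
t 16.55 tcp [465.1 278.3   5.2] x [-0.    -0.001 -1.   ] y [-0.359  0.933 -0.001] q [ 4.720e-01  5.340e-01  1.708e+00 -1.000e-03  9.000e-01 -1.465e+00] F [0.4 0.8 0. ] w 94.1
need tool shift mm [-0.8 -0.1  0.3] rotvec [ 0.0004 -0.0007  0.0008] deg 0.1 rot-first shift [-0.8 -0.1  0.3]
```

>>> {"name": "play_rows", "arguments": {"deltas": [[[0, 0, 0, 0, 0, 0, 40], [0, 0, 0, 0, 0, 0, 40], [0, 0, 0, 0, 0, 0, 40], [0, 0, 0, 0, 0, 0, 40], [0, 0, 0, 0, 0, 0, 40], [0, 0, 0, 0, 0, 0, 40]]], "grip_force": 40}}

```text
time_s: 17.15
ee_pos: [0.4644, 0.278, 0.0039]
eef_rot: [-2.83, 1.568, -2.463]
force: [-0.6, 1.8, 1.4]
grip_width: 0.0596
```

>>> {"name": "play_rows", "arguments": {"deltas": [[[-10, 0, 0, 0, 0, 0, 40], [-30, 0, 0, 0, 0, 0, 40], [-40, 0, 0, 0, 0, 0, 40], [-40, 0, 0, 0, 0, 0, 40], [-40, 0, 0, 0, 0, 0, 40], [-40, 0, 0, 0, 0, 0, 40], [0, 0, 0, 0, 0, 0, 40]]]}}

```text
time_s: 17.85
ee_pos: [0.4663, 0.2789, 0.2097]
eef_rot: [-0.045, 1.565, 0.322]
force: [1.0, 0.3, -2.8]
grip_width: 0.0598
```

Run:
```python
from ik import *
need([.4,-.08,.205],target(15.8,0,1))
need([.4,-.08,.205],target(21,0,0))
for t in (0,30,60): 
  for p in ([.4,-.08,.205],[.42,-.2,.205]): print(t,ik(np.array(p),target(15.8,t,1)).round(2))
```

```text
t 17.85 tcp [466.3 278.9 209.7] x [ 0.006  0.002 -1.   ] y [-0.359  0.933 -0.   ] q [ 4.720e-01  2.780e-01  1.539e+00 -1.000e-03  1.319e+00 -1.465e+00] F [ 1.   0.3 -2.8] w 59.8
need tool shift mm [   3.6 -311.3 -190.7] rotvec [-3.0505  0.      0.009 ] deg 174.8 rot-first shift [  4.7 327.3 161.5]
t 17.85 tcp [466.3 278.9 209.7] x [ 0.006  0.002 -1.   ] y [-0.359  0.933 -0.   ] q [ 4.720e-01  2.780e-01  1.539e+00 -1.000e-03  1.319e+00 -1.465e+00] F [ 1.   0.3 -2.8] w 59.8
need tool shift mm [   3.6 -311.3 -190.7] rotvec [0.0004 0.0059 0.0003] deg 0.3 rot-first shift [   4.7 -311.3 -190.5]
0 [-0.2   0.01  1.85 -0.    1.28 -2.04]
0 [-0.44  0.13  1.73  0.    1.29 -2.29]
30 [-0.57 -0.28  2.23  0.51  0.89 -2.68]
30 [-0.84 -0.06  2.06  0.57  0.98 -2.98]
60 [-1.21 -0.02  2.53  1.31  1.1   2.29]
60 [-1.28  0.19  2.28  1.23  1.16  2.32]
```

>>> {"name": "play_rows", "arguments": {"deltas": [[[0, -43, -21.5, 0, 0.006, 0, 40], [0, -43, -21.5, 0, 0, 0, 40], [0, -43, -21.5, 0, 0, 0, 40], [0, -43, -21.5, 0, 0, 0, 40], [0, -43, -21.5, 0, 0, 0, 40], [0, -43, -21.5, 0, 0, 0, 40], [0, -43, -21.5, 0, 0, 0, 40], [0, -43, -21.5, 0, 0, 0, 40], [0, -43, -21.5, 0, 0, 0, 40], [0, -43, -21.5, 0, 0, 0, 40]]]}}

```text
time_s: 18.85
ee_pos: [0.4173, -0.202, 0.2054]
eef_rot: [-3.114, 1.561, -2.747]
force: [1.3, 0.5, -2.5]
grip_width: 0.0601
```

>>> {"name": "play_rows", "arguments": {"deltas": [[[0, 0, 0, 0.14, 0, 0, 40], [0, 0, 0, 0.14, 0, 0, 40], [0, 0, 0, 0.14, 0, 0, 40], [0, 0, 0, 0.14, 0, 0, 40], [0, 0, 0, 0.14, 0, 0, 40], [0, 0, 0, 0.14, 0, 0, 40], [0, 0, 0, 0.14, 0, 0, 40], [0, 0, 0, 0.14, 0, 0, 40], [0, 0, 0, 0.14, 0, 0, 40], [0, 0, 0, 0.14, 0, 0, 40]]]}}

```text
time_s: 19.85
ee_pos: [0.4179, -0.2, 0.2052]
eef_rot: [-1.751, 1.561, -2.79]
force: [-0.9, 0.0, -3.0]
grip_width: 0.0598
```

>>> {"name": "play_rows", "arguments": {"deltas": [[[0, 0, 0, 0.14, 0, 0, 40], [0, 0, 0, 0.14, 0, 0, 40], [0, 0, 0, 0.14, 0, 0, 40], [0, 0, 0, 0.14, 0, 0, 40], [0, 0, 0, 0.14, 0, 0, 40], [0, 0, 0, 0.14, 0, 0, 40], [0, 0, 0, 0.14, 0, 0, 40], [0, 0, 0, 0.14, 0, 0, 40], [0, 0, 0, 0.14, 0, 0, 40], [0, 0, 0, 0.14, 0, 0, 40]]]}}

```text
time_s: 20.85
ee_pos: [0.4179, -0.2, 0.2052]
eef_rot: [-0.344, 1.561, -2.783]
force: [0.5, 0.3, -2.0]
grip_width: 0.0601
```

Run:
```python
from ik import *
need([.42,-.2,.205],target(15.8,0,1))
```

```text
t 20.85 tcp [ 417.9 -200.   205.2] x [-0.009 -0.003 -1.   ] y [ 0.646 -0.763 -0.003] q [-0.521  0.11   1.751 -0.008  1.287  0.349] F [ 0.5  0.3 -2. ] w 60.1
need tool shift mm [ 0.2  1.3 -1.7] rotvec [0.4268 0.0098 0.0013] deg 24.5 rot-first shift [ 0.2  0.5 -2.1]
```

>>> {"name": "play_rows", "arguments": {"deltas": [[[0, 0, 0, 0.142, 0.003, 0, 40], [0, 0, 0, 0.142, 0.003, 0, 40], [0, 0, 0, 0.142, 0.003, 0, 40], [0, 0, 0, 0, 0.13, 0, 40], [0, 0, 0, 0, 0.13, 0, 40], [0, 0, 0, 0, 0.13, 0, 40], [0, 0, 0, 0, 0.13, 0, 40], [0, 0, 0, 0, 0.13, 0, 40], [0, 0, 0, 0, 0.13, 0, 40], [0, 0, 0, 0, 0.13, 0, 40]]]}}

```text
time_s: 21.85
ee_pos: [0.4179, -0.2005, 0.206]
eef_rot: [3.139, 0.656, 0.279]
force: [0.3, 1.2, -2.6]
grip_width: 0.0598
```

>>> {"name": "play_rows", "arguments": {"deltas": [[[0, 0, 0, 0, 0.13, 0, 40], [0, 0, 0, 0, 0, 0, 40], [0, 0, 0, 0, 0, 0, 40]]]}}

```text
time_s: 22.15
ee_pos: [0.418, -0.2004, 0.2052]
eef_rot: [-3.139, 0.535, 0.283]
force: [0.0, 0.1, -2.2]
grip_width: 0.0598
```

Run:
```python
from ik import *
R=target(15.8,60,1); x=R.as_matrix()[:,0]; f=np.array([np.cos(np.radians(15.8)),np.sin(np.radians(15.8)),0])
c=np.array([.5985,-.2622,.053]); P=c+.0191*x; print("place tcp",P*1000)
need(P-.08*f+[0,0,.08],R)
s=cam("side");crop(s,205,75,365,205,4.5,"pics/s11.png")
```

```text
place tcp [ 614.41612982 -257.69618923   43.45      ]
t 22.15 tcp [ 418.  -200.4  205.2] x [ 0.826  0.24  -0.51 ] y [ 0.278 -0.961 -0.002] q [-1.05  -0.013  2.23   1.242  1.083 -0.495] F [ 0.   0.1 -2.2] w 59.8
need tool shift mm [121.4 109.3  22.8] rotvec [0.0008 0.0118 0.0062] deg 0.8 rot-first shift [121.8 108.6  24.1]
```

View pics/s11.png

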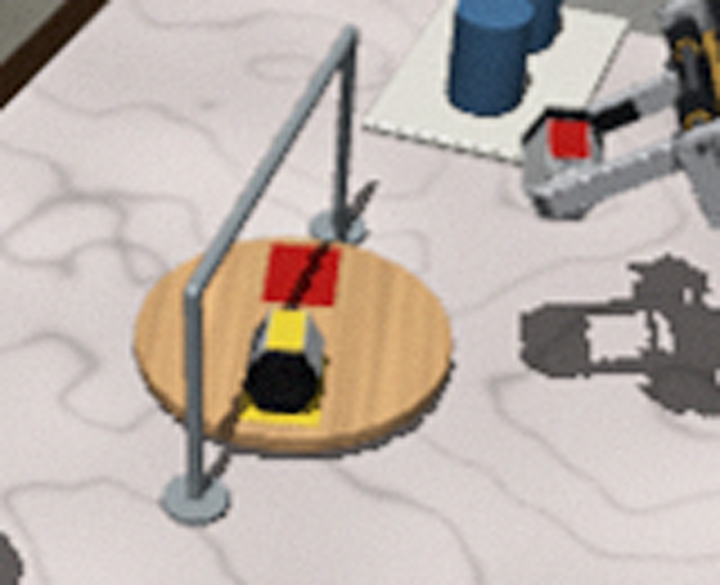

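Red label is up (side-view pixel about (331,106)), lid now outward. Yellow is undisturbed. Moving to the pre-place pose.

>>> {"name": "play_rows", "arguments": {"deltas": [[[0, 36, 8, 0.0008, 0.012, 0.006, 40], [0, 36, 8, 0, 0, 0, 40], [0, 37, 8, 0, 0, 0, 40], [40, 0, 0, 0, 0, 0, 40], [42, 0, 0, 0, 0, 0, 40], [40, 0, 0, 0, 0, 0, 40], [0, 0, 0, 0, 0, 0, 40], [0, 0, 0, 0, 0, 0, 40]]]}}

```text
time_s: 23.0
ee_pos: [0.5397, -0.2784, 0.125]
eef_rot: [3.139, 0.52, 0.279]
force: [-0.2, 0.3, -1.6]
grip_width: 0.0601
```

Run:
```python
from ik import *
need([.6144,-.2577,.060],target(15.8,60,1))
```

```text
t 23.0 tcp [ 539.7 -278.4  125. ] x [ 0.834  0.239 -0.497] y [ 0.276 -0.961  0.002] q [-0.908  0.432  1.929  1.424  0.95  -0.642] F [-0.2  0.3 -1.6] w 60.1
need tool shift mm [99.6  0.6 17.9] rotvec [ 0.0039 -0.0032  0.0026] deg 0.3 rot-first shift [99.6  0.4 17.5]
```

>>> {"name": "play_rows", "arguments": {"deltas": [[[30, 0, 5, 0.004, -0.0032, 0.0026, 40], [35, 0, 6, 0, 0, 0, 40], [29, 0.4, 5.5, 0, 0, 0, 40], [6, 0, 1, 0, 0, 0, 40], [0, 0, 0, 0, 0, 0, 40], [0, 0, 0, 0, 0, 0, 40]]]}}

```text
time_s: 23.6
ee_pos: [0.6137, -0.2596, 0.0613]
eef_rot: [3.14, 0.521, 0.271]
force: [0.4, 0.1, -2.9]
grip_width: 0.0601
```

Run:
```python
from plan import *
from m import mask
need([.6144,-.2577,.0436],target(15.8,60,1))
s=cam("side");crop(s,205,75,335,205,4.5,"pics/s12.png")
t=cam("top");crop(t,300,90,430,210,4.5,"pics/t12.png")
p,R=cur(False);c=p-.0191*R.as_matrix()[:,0];print(c*1000)
for n,cc,b in(("top",t,(350,125,395,165)),("side",s,(255,110,295,145))):
    m=mask(cc,'r',b);n_,lab,st,ce=cv2.connectedComponentsWithStats(m)
    for i in range(1,n_):
        if st[i][4]>12:
            P=plane(cc,ce[i],c[2]+.023)[0]; dl=(P-c)*1000;f=np.radians(15.8)
            print(n,st[i],ce[i].round(1),"fwd",(dl[0]*np.cos(f)+dl[1]*np.sin(f)).round(1),"radial",(-dl[0]*np.sin(f)+dl[1]*np.cos(f)).round(1))
```

```text
t 23.6 tcp [ 613.7 -259.6   61.3] x [ 0.835  0.232 -0.498] y [ 0.269 -0.963  0.001] q [-0.767  0.623  1.823  1.596  0.844 -0.741] F [ 0.4  0.1 -2.9] w 60.1
need tool shift mm [ 9.8 -1.7 14.7] rotvec [-0.0008 -0.0023 -0.0038] deg 0.3 rot-first shift [ 9.9 -1.7 14.7]
[ 597.70367038 -264.17542665   70.70455742]
top [366 149  14   8  78] [372.2 151.9] fwd 1.1 radial 8.0
top [357 150   6  15  30] [359.3 156.7] fwd -1.6 radial 51.3
side [269 117   7   8  46] [272.2 121. ] fwd 2.1 radial 4.6
side [263 134  17   9  98] [271.4 138.8] fwd -4.9 radial 102.4
```

View pics/s12.png

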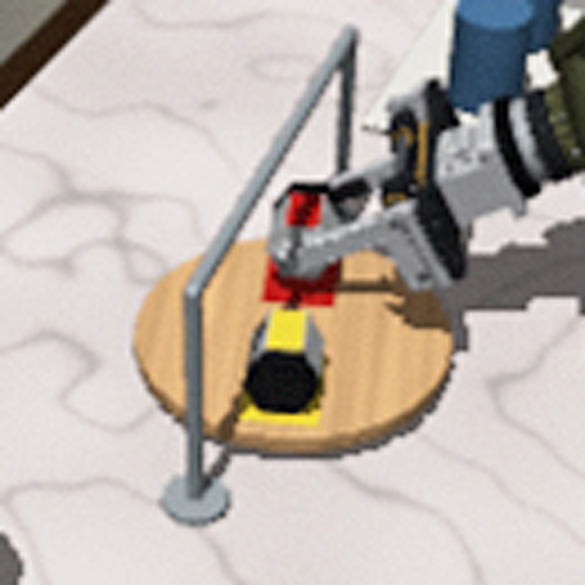

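View pics/t12.png

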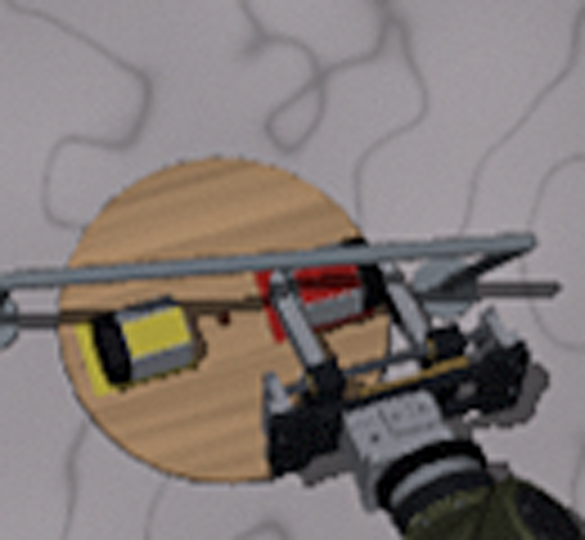

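Both views show the red tin above its patch with the label about 1 mm ahead of the prediction. I'll trim slightly and lower.

>>> {"name": "play_rows", "arguments": {"deltas": [[[1, -1.7, 1, 0, -0.0023, -0.004, 40], [3, 0, 5, 0, 0, 0, 40], [2.5, 0, 4.5, 0, 0, 0, 40], [1.5, 0, 2.5, 0, 0, 0, 40], [0, 0, 0, 0, 0, 0, 40], [0, 0, 0, 0, 0, 0, 40]]]}}

```text
time_s: 24.3
ee_pos: [0.614, -0.257, 0.0445]
eef_rot: [-3.139, 0.524, 0.277]
force: [-0.1, -0.1, -2.8]
grip_width: 0.0596
```

Run:
```python
from plan import *
need([.6139,-.2578,.0435],target(15.8,60,1))
```

```text
t 24.3 tcp [ 614.  -257.    44.5] x [ 0.833  0.237 -0.501] y [ 0.273 -0.962 -0.002] q [-0.763  0.656  1.82   1.618  0.845 -0.776] F [-0.1 -0.1 -2.8] w 59.6
need tool shift mm [0.2 0.7 1. ] rotvec [-0.0018  0.0007  0.0015] deg 0.1 rot-first shift [0.2 0.7 1. ]
```

>>> {"name": "play_rows", "arguments": {"deltas": [[[0.2, 0.7, 0.6, -0.0018, 0.0007, 0.001, 40], [0.2, 0, 0.4, 0, 0, 0, 40], [0, 0, 0, 0, 0, 0, 40], [0, 0, 0, 0, 0, 0, 40]]]}}

```text
time_s: 24.7
ee_pos: [0.614, -0.2578, 0.0436]
eef_rot: [3.142, 0.523, 0.276]
force: [-0.9, -0.1, -2.1]
grip_width: 0.0599
```

Run:
```python
from plan import *
need([.6139,-.2578,.0435],target(15.8,60,1))
```

```text
t 24.7 tcp [ 614.  -257.8   43.6] x [ 0.833  0.236 -0.5  ] y [ 0.273 -0.962  0.   ] q [-0.764  0.659  1.819  1.621  0.845 -0.781] F [-0.9 -0.1 -2.1] w 59.9
need tool shift mm [-0.1 -0.   0.1] rotvec [ 0.0002 -0.0001  0.0003] deg 0.0 rot-first shift [-0.1 -0.   0.1]
```

>>> {"name": "play_rows", "arguments": {"deltas": [[[0.25, 0, 0.45, 0, 0, 0, 40], [0.25, 0, 0.45, 0, 0, 0, 40], [0, 0, 0, 0, 0, 0, 40]]]}}

```text
time_s: 25.0
ee_pos: [0.6143, -0.2578, 0.0431]
eef_rot: [3.141, 0.522, 0.276]
force: [-0.7, 0.9, 3.4]
grip_width: 0.0596
```

>>> {"name": "play_rows", "arguments": {"deltas": [[[0, 0, 0, 0, 0, 0, 62], [0, 0, 0, 0, 0, 0, 68], [0, 0, 0, 0, 0, 0, 78], [0, 0, 0, 0, 0, 0, 78], [0, 0, 0, 0, 0, 0, 78]]]}}

```text
time_s: 25.5
ee_pos: [0.614, -0.2578, 0.0425]
eef_rot: [3.142, 0.524, 0.276]
force: [0.3, -0.3, -0.3]
grip_width: 0.0781
```

>>> {"name": "play_rows", "arguments": {"deltas": [[[-10, 0, 0, 0, 0, 0, 78], [-20, 0, 0, 0, 0, 0, 78], [-30, 0, 0, 0, 0, 0, 78], [-30, 0, 0, 0, 0, 0, 78], [-30, 0, 0, 0, 0, 0, 78], [-20, 0, 0, 0, 0, 0, 78], [-20, 0, 0, 0, 0, 0, 78], [0, 0, 0, 0, 0, 0, 78], [0, 0, 0, 0, 0, 0, 78]]]}}

```text
time_s: 26.4
ee_pos: [0.4806, -0.2958, 0.1226]
eef_rot: [3.141, 0.523, 0.275]
force: [0.5, 0.6, -0.1]
grip_width: 0.0778
```

Run:
```python
from plan import *
from m import mask
cur()
s=cam("side");crop(s,205,75,335,205,4.5,"pics/s13.png")
t=cam("top");crop(t,300,100,420,210,5,"pics/t13.png")
cv2.imwrite("pics/t13f.png",t["img"][:,:,::-1])
f=np.radians(15.8)
for n,cc,col,b,pc in(("top",t,'r',(350,125,395,170),(599,-262.5)),("side",s,'r',(255,110,295,148),(599,-262.5)),("top",t,'y',(318,150,346,175),(561.3,-131.4)),("side",s,'y',(255,137,276,156),(561.3,-131.4))):
    m=mask(cc,col,b);n_,lab,st,ce=cv2.connectedComponentsWithStats(m)
    for i in range(1,n_):
        if st[i][4]>12:
            P=plane(cc,ce[i],.076)[0]*1000; dl=P[:2]-np.array(pc)
            print(n,col,st[i],ce[i].round(1),"fwd",(dl[0]*np.cos(f)+dl[1]*np.sin(f)).round(1),"radial",(-dl[0]*np.sin(f)+dl[1]*np.cos(f)).round(1))
```

```text
t 26.4 tcp [ 480.6 -295.8  122.6] x [ 0.834  0.235 -0.5  ] y [ 0.272 -0.962  0.001] q [-1.037  0.395  1.994  1.36   1.028 -0.691] F [ 0.5  0.6 -0.1] w 77.8
top r [364 149  14   9  77] [370.2 152.6] fwd 0.8 radial 8.5
top r [357 150   8  16  41] [359.9 157.9] fwd -5.8 radial 44.9
side r [269 122   7   8  47] [271.7 125.6] fwd 1.3 radial 4.7
side r [263 137  17   6  33] [271.5 140.5] fwd -5.9 radial 87.0
top y [328 159  13  10  77] [334.1 163.5] fwd 0.9 radial -8.0
top y [318 161   6  14  44] [320. 168.] fwd 0.0 radial 38.9
side y [265 144   8   9  62] [268.3 148.1] fwd 0.9 radial -9.1
```

View pics/s13.png

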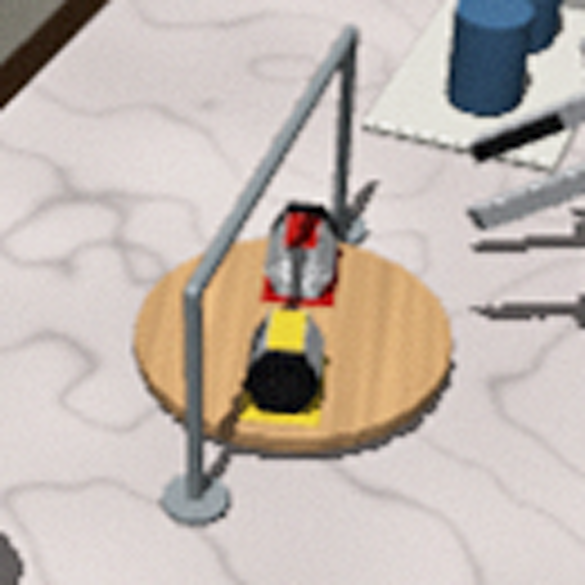

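View pics/t13.png

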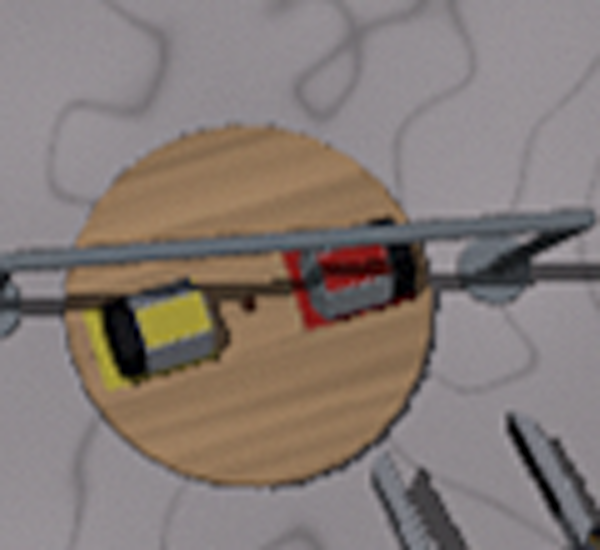

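View pics/t13f.png

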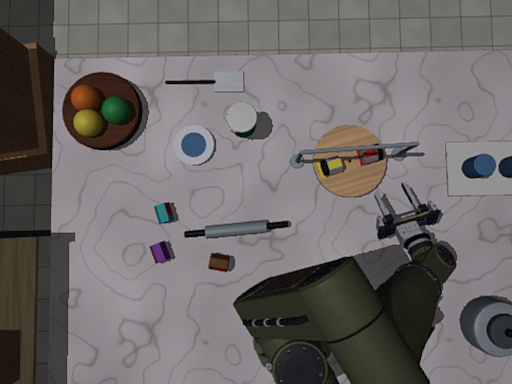

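The red and yellow tins lie on their patches with labels up. The canister (241,118), saucer (195,145) and pin (237,229) are where they were, and the arm is clear. Handing in.

```bash
python3 -c "
from station import hand_in; print(hand_in())"
```

```text
the job is handed in; nothing more can be done
None
```

Both tins are on their own patches, lying lengthwise with their labels straight up. I let go of both and handed the job in at about 26.5 s. I gripped each tin by its ends and brought it in under the bar from the robot's side with the tool tilted 60°. The red tin was turned end for end in the air first, so its lid faces outward.

- **Position:** the last pictures put both label centres about 1 mm forward of their patch centre line. Lengthwise, the yellow label centres agree to about 1–2 mm with a centred tin.
- **Disagreement:** for the red tin the two views differ lengthwise, 8.5 mm from the top camera and 4.7 mm from the side. The bar partly hides the label and its shadow crosses it, so I trusted the arm's measured pose, which was within about 1 mm of target when I let go.
- **Board and bystanders:** in the last pictures the board looks unturned, and the canister, saucer, rolling pin and look-alikes are where they started. I checked this by eye, except the visible edge of the yellow patch, which measured the same before and after placing red.
- **Forces:** the force readings I took stayed under 10 N, and the gripper was clear of everything when I handed in.

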